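# Put the relays back into the parts case

## Task

The lab session is over: put all the relays away in the parts case. Swing its latch free and open the lid well up, pour the scoop tray's relays into the case by tipping the tray over it, see that every relay left lying on the wooden board goes in too (by way of the tray or straight in), stand the empty tray back flat on the board, then shut the lid and swing the latch fully home. Leave the multimeter, adapter, screwdriver and solder reel where they are.

Things in the scene. Friction and masses are not known exactly. Their poses are not given: they have to be found in the camera images.
- case: Grey steel parts case, fixed on the bench: open shell 170 deep (x) x 270 wide (y) x 85 mm high, walls and floor 4 mm, with a hinged lid (lid's top at 99 mm, 174 x 274 mm). Origin: centre of its underside; x from its front (latch side, facing the robot) to its back (lid hinge), y to the left seen from the robot, z up. The relays belong inside it.
- lid (a joint): Hinge of the case's lid, rad: 0 = shut, 1.75 = leaning back past upright (its stop). Grows as the front edge rises. A stiff hinge: the lid stays wherever it is left; about 4 N at a lip moves it. While the latch is on, its hook really holds the lid down.
- lid_hinge (a point): Point on the lid's hinge axis, in the middle of the case's back, 86 mm above the bench (case frame x = +85 mm). The axis runs along the case's y.
- lip_left (a point): Middle of the left one of two black finger lips on the lid's front edge (32 mm wide along the case's y, 38 long, 8 thick), 22 mm out from that edge, 85 mm left (+y) of the middle, 194 mm before the hinge axis and 7 mm above its level with the lid shut. Moves with the lid. Either lip lifts the lid; pinched across its width it can turn between the fingers.
- lip_right (a point): The same point on the right (-y) finger lip of the lid.
- latch (a joint): Hinge of the case's latch lever, rad: 0 = on (lever upright against the front, its hook over the keeper on the lid's edge), 1.05 = swung fully out towards the robot and down. Stays where it is left (friction of about 0.05 N m); clear of the lid above about 0.3. It can be swung on again only with the lid shut.
- latch_hinge (a point): Point on the latch lever's hinge axis (along the case's y), in the middle of the case's front, 55 mm above the bench, 7 mm before the shell's front face.
- latch_tab (a point): Middle of the latch lever's black finger tab, 30 mm wide (along the case's y), 30 long, 8 thick, which sticks out towards the robot with the latch on. Then it lies 31 mm before and 44 mm above the latch's hinge axis; it turns with the lever, out and down. Pinched across its width it can turn between the fingers.
- board: Burnt plywood soldering board, fixed, 340 (x) x 260 (y) x 10 mm; origin at the centre of its underside, z up. The scoop tray stands on it and belongs on it.
- scoop: Aluminium scoop tray with a black stub handle, loose, about 180 g: flat floor 4 mm thick; side and back walls 26 mm high, 4 mm thick; open at the front, where the last 25 mm of floor slope up 8 mm to a lip. Origin: on its underside; x from handle to mouth (tray spans x = -70 to +76 mm), y across (-53 to +53 mm), z up. Some relays lie in it at the start.
- scoop_grip (a point): Middle of the scoop's stub handle: a bar 16 mm thick (across, scoop's y), 22 mm high, 72 mm long along the scoop's x, behind the back wall; this point is at x = -105, y = 0, z = +32 mm in the scoop's frame.
- scoop_mouth (a point): Middle of the scoop's pouring lip, at x = +76, y = 0, z = +10 mm in the scoop's frame.
- relay1: Black plastic box-shaped PCB power relay, 32 (its x) x 27 (its y) x 20 mm (its z), 26 g, with thin 3 mm pins on its +z face that do not affect gripping; origin at its centre. Starts on the board, pins up, unless absent in this run.
- relay2: Black plastic box-shaped PCB power relay, 32 (its x) x 27 (its y) x 20 mm (its z), 26 g, with thin 3 mm pins on its +z face that do not affect gripping; origin at its centre. Starts on the board, pins up, unless absent in this run.
- relay3: Black plastic box-shaped PCB power relay, 32 (its x) x 27 (its y) x 20 mm (its z), 26 g, with thin 3 mm pins on its +z face that do not affect gripping; origin at its centre. Starts on the board, pins up, unless absent in this run.
- relay4: Black plastic box-shaped PCB power relay, 32 (its x) x 27 (its y) x 20 mm (its z), 26 g, with thin 3 mm pins on its +z face that do not affect gripping; origin at its centre. Starts on the board, pins up, unless absent in this run.
- relay5: Black plastic box-shaped PCB power relay, 32 (its x) x 27 (its y) x 20 mm (its z), 26 g, with thin 3 mm pins on its +z face that do not affect gripping; origin at its centre. Starts in the scoop tray, unless absent in this run.
- relay6: Black plastic box-shaped PCB power relay, 32 (its x) x 27 (its y) x 20 mm (its z), 26 g, with thin 3 mm pins on its +z face that do not affect gripping; origin at its centre. Starts in the scoop tray, unless absent in this run.
- relay7: Black plastic box-shaped PCB power relay, 32 (its x) x 27 (its y) x 20 mm (its z), 26 g, with thin 3 mm pins on its +z face that do not affect gripping; origin at its centre. Starts in the scoop tray, unless absent in this run.
- multimeter: Bystander: multimeter 78 x 155 x 36 mm lying on the bench; leave alone.
- adapter: Bystander: black plug-in power adapter 72 x 40 x 30 mm on the bench; leave alone.
- screwdriver: Bystander: screwdriver about 190 mm long, lying between the case and the board; leave alone.
- solder_reel: Bystander: reel of solder, 62 mm across and 56 mm high, behind the work; leave alone.

How it is judged:
By the outcome, as a careful person would: the job done as asked, in the order asked, and still so for the second after the job is handed in, with the robot touching nothing.
Of relay1, relay2, relay3, relay4 only 2 to 4 are there at a start; the rules pass over those that are not, and their reading is None.
Of relay5, relay6, relay7 only 2 to 3 are there at a start; the rules pass over those that are not, and their reading is None.
At some moment in a run one of relay1, relay2, relay3, relay4, scoop may be knocked a few centimetres aside while the robot is not near it.
It also fails if it takes over 210 s, if anything falls off the work surface, if the arm or the gripper's body presses on something with over 40 N, if the wrist force passes 120 N, or if a joint passes its speed limit or range.

## Robot

A 6-joint arm with a two-finger parallel gripper is mounted at the origin on the work surface. World frame = base frame: x ahead of the robot, y to its left, z up, the work surface at z = 0. Lengths are in mm, angles in degrees, forces in N, time in s.
With the tool pointing down it reaches from about 350 to 850 mm from the base axis. Payload 8.1 kg.
Tool frame: the origin (TCP) lies midway between the tips of the shut fingers; the grasp point (between the pads) lies 19 mm behind it; x points along the fingers, z is the direction in which the jaws open and shut, and the axes are right-handed (so a half turn about x gives the same grasp; the last joint's range is limited). The gripper opens to 85 mm and grips with 20 to 120 N. Pads are 22 mm wide; open, the fingers measure 114 mm over their backs; the gripper's body (76 mm by 85 mm) begins 54 mm behind the grasp point. The pads swing forward as they close: fully open they stand 13 mm farther back than shut.
Start: joints at [68.331, 7.471, 85.268, -0, 87.261, -4.893], TCP at [173.159, 574.475, 231.292] pointing down, gripper open.
Joint ranges: [-169.43, 169.43], [-51.17, 129.36], [1.28, 143.12], [-76.62, 256.62], [0, 156.53], [-152.29, 152.29]. Speed limits (degrees/s): [136.94, 136.94, 159.86, 180, 180, 180].

## Interface

Orientations are given as [roll, pitch, yaw] about the fixed x, y, z axes, in that order (R = Rz(yaw) Ry(pitch) Rx(roll)).
In Python, from bench import r gives the robot as it stands. The module is installed in compiled form; this text tells all that it offers.
- The arm moves only by the tool servo_tool, never from a script. Its argument "commands" is a list that holds one entry, the list of rows, each a list of 7 numbers: the closure in counts, from 0 (fully open) to 255 (shut), then the shift along the tool's x, y, z in cm, then the turn, a rotation vector about the tool's x, y, z in degrees. A call has 1 to 8 rows; each row is the pose to reach, as a shift and turn from the pose commanded when the call began, along the tool's axes at that moment; what a row does not reach only later rows make up. A row lasts 1/10 s, in which the tool goes at most 50 mm and 8.59 degrees, less where a joint would pass 70% of its speed; a pose out of reach is approached as far as the arm can. A call with a gripper value outside its range is refused whole. The fingers move at their own pace and stop on an object; "force" is the grip in N (left out, the last holds). Time passes only in rows, so rows that repeat a pose let the fingers close. It gives the time, the measured TCP pose, the force and the opening at its end, in the units of the state.
- r.sense(): the state, without advancing time (a new reading comes with each control period).
- r.snapshot(name): name is "side" or "top"; returns (picture, depth): 384x512x3 uint8, red, green, blue; 384x512 float32, mm along the optical axis (not along the pixel's ray), 0 where there is no reading.
- r.calibration(name): a dict with "fx", "fy", "cx", "cy" (pixels), "dist" ([k1, k2, p1, p2, k3] as OpenCV has them; the pictures are not rectified), "pose" (4x4, takes a point from camera to world coordinates). Camera axes: x right, y down, z forward; pixel columns grow to the right and rows downward; lengths in mm; the calibration is good to about 2 mm. A picture is of the moment at which its call begins. calibration takes no time and is no camera call.
- r.hand_in(): hands the job in, once; it reports no verdict.
The state is a dict: "time": time; "joint_pos": joint angles; "qd": joint speeds; "joint_efforts": joint torques, N m; "tool_pos": TCP position; "tcp_rot": TCP orientation; "ft_force": force on the tool from outside, world axes, zero at the start; "wrist_torque": the same for the moment, N m; "finger_gap": finger opening in mm.
Only numpy, scipy, OpenCV 4.12 (cv2) and the standard library are available. Lean on these libraries where they do the work, as an engineer would, in place of code of your own. Each camera call takes 0.05 s, during which the arm holds its last target.

## Working session

There is one attempt and no reset: what is moved stays moved. The work goes in short steps, Python scripts to look and compute and a tool call to move; the robot and the scene stay as the last step left them, time stands still between calls to the robot, and variables do not carry over. Pictures are saved under pics/ and viewed, and the job is handed in when it is done.

Besides the shell and the picture viewer there is one more tool, called as a command line: name --argument value ..., lists and objects as JSON in quotes. servo_tool: Moves the arm, as the interface text tells. Its arguments: {"type":"object","properties":{"commands":{"type":"array","items":{"type":"array","items":{"type":"array","items":{"type":"number"}}}},"force":{"type":"number"}},"required":["commands"]}

```bash
mkdir -p pics; ls; cat > h.py <<'E'
import numpy as np,cv2,pickle
from bench import r
from scipy.spatial.transform import Rotation as R
def snap(name,fn):
    p,d=r.snapshot(name)
    cv2.imwrite('pics/'+fn+'.png',p[:,:,::-1]); np.savez('pics/'+fn+'.npz',p=p,d=d)
    return p,d
def pts(name,d):
    c=r.calibration(name);K=np.array([[c['fx'],0,c['cx']],[0,c['fy'],c['cy']],[0,0,1.]])
    h,w=d.shape;u,v=np.meshgrid(np.arange(w),np.arange(h))
    n=cv2.undistortPoints(np.stack([u,v],-1).reshape(-1,1,2).astype(float),K,np.array(c['dist'])).reshape(h,w,2)
    P=np.dstack([n[...,0]*d,n[...,1]*d,d]);T=np.array(c['pose'])
    W=P@T[:3,:3].T+T[:3,3]; W[d==0]=np.nan
    return W
def ray(name,uv,z):
    c=r.calibration(name);K=np.array([[c['fx'],0,c['cx']],[0,c['fy'],c['cy']],[0,0,1.]])
    n=cv2.undistortPoints(np.array(uv,float).reshape(-1,1,2),K,np.array(c['dist'])).reshape(-1,2)
    T=np.array(c['pose']);D=np.c_[n,np.ones(len(n))]@T[:3,:3].T;o=T[:3,3]
    return o+D*((z-o[2])/D[:,2])[:,None]
E
python3 - <<'E'
from h import *
print(r.sense())
for n in('side','top'):
    snap(n,n+'0'); c=r.calibration(n);print(c)
E
```

```text
pics
{'time': 0.0, 'joint_pos': array([ 6.83308309e+01,  7.51458260e+00,  8.53296253e+01, -1.50779453e-03,
        8.72616511e+01, -4.89129674e+00]), 'qd': array([ 0.04630437, -0.04361141,  0.02060061,  0.04401315, -0.03719054,
       -0.01751914]), 'joint_efforts': array([-1.75119829e-03, -5.69435048e+01, -5.00524771e+01, -3.15081497e-04,
        1.56302151e-02, -2.18027265e-05]), 'tool_pos': array([172.96272267, 573.95253265, 230.24659633]), 'tcp_rot': array([ 175.92373165,   89.89413031, -110.85406727]), 'ft_force': array([-0.44916929,  0.05228139, -0.13265119]), 'wrist_torque': array([-0.03384336, -0.008701  ,  0.00626583]), 'finger_gap': 85.26148394422658}
{'fx': 407.3320529596285, 'fy': 407.3320529596285, 'cx': 262.4026553307014, 'cy': 193.0409128638112, 'dist': array([-0.14915129,  0.        ,  0.        ,  0.        ,  0.        ]), 'pose': array([[ 9.80744501e-01, -1.16829856e-01,  1.56496031e-01,
         3.59079905e+02],
       [-1.94612343e-01, -6.51604551e-01,  7.33169520e-01,
        -9.50022238e+02],
       [ 1.63174369e-02, -7.49508035e-01, -6.61794112e-01,
         9.32836535e+02],
       [ 0.00000000e+00,  0.00000000e+00,  0.00000000e+00,
         1.00000000e+00]])}
{'fx': 368.11069893158026, 'fy': 368.11069893158026, 'cx': 258.7039678477605, 'cy': 198.18282119555593, 'dist': array([-0.01876444,  0.        ,  0.        ,  0.        ,  0.        ]), 'pose': array([[ 1.57580536e-03, -9.97514646e-01,  7.04418027e-02,
         4.70106694e+02],
       [-9.99826370e-01, -2.63697771e-04,  1.86322512e-02,
        -1.77927912e+01],
       [-1.85673682e-02, -7.04589327e-02, -9.97341863e-01,
         1.49327768e+03],
       [ 0.00000000e+00,  0.00000000e+00,  0.00000000e+00,
         1.00000000e+00]])}
```

View pics/side0.png

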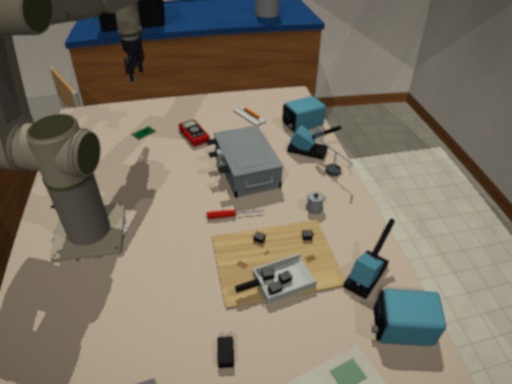

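View pics/top0.png

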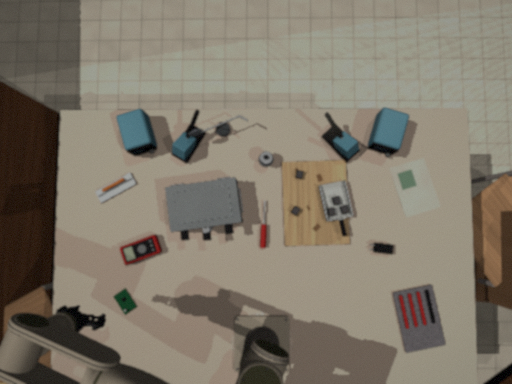

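```bash
python3 - <<'E'
from h import *
t=np.load('pics/top0.npz');p=t['p'];W=pts('top',t['d'])
a=cv2.resize(p[150:260,150:260],None,fx=5,fy=5,interpolation=cv2.INTER_CUBIC)
b=cv2.resize(p[150:260,270:380],None,fx=5,fy=5,interpolation=cv2.INTER_CUBIC)
cv2.imwrite('pics/za.png',a[:,:,::-1]);cv2.imwrite('pics/zb.png',b[:,:,::-1])
s=np.load('pics/side0.npz')
cv2.imwrite('pics/zs.png',cv2.resize(s['p'][110:310,190:350],None,fx=4,fy=3.99)[:600][:,:,::-1]) 
cv2.imwrite('pics/zs.png',cv2.resize(s['p'][110:310,190:350],None,fx=3,fy=3)[:,:,::-1])
for uv in [(204,205),(166,185),(239,178),(185,235),(207,234),(229,232),(300,174),(295,211),(335,200),(343,228),(320,177),(286,190),(150,180)]:
    print(uv,W[uv[1],uv[0]].round(1))
print('case top dist', np.median(W[190:220,180:230,2]))
E
```

```text
(204, 205) [542.4 216.1 101. ]
(166, 185) [6.296e+02 3.904e+02 6.000e-01]
(239, 178) [657.7  90.5   4.6]
(185, 235) [428.6 287.8  96.7]
(207, 234) [432.7 203.4 100.7]
(229, 232) [440.4 120.3  99.4]
(300, 174) [ 670.5 -155.5   29.4]
(295, 211) [ 522.5 -134.7   29.7]
(335, 200) [ 566.  -292.6   35.2]
(343, 228) [ 455.7 -319.4   50.5]
(320, 177) [ 659.8 -236.8   17.9]
(286, 190) [ 607.5 -100.    16.3]
(150, 180) [650.7 458.1  -2.8]
case top dist nan
```

View pics/za.png

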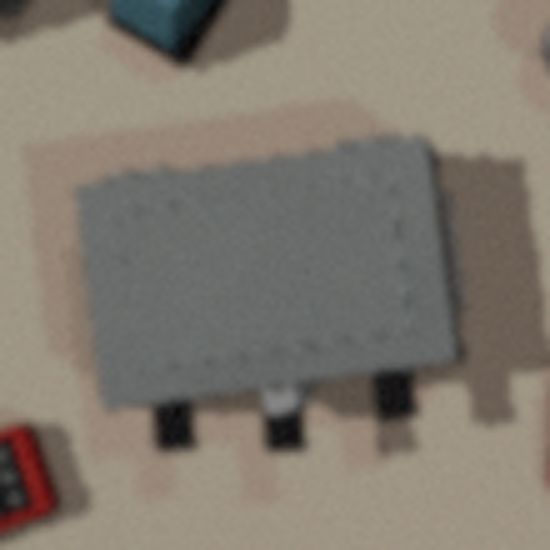

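View pics/zb.png

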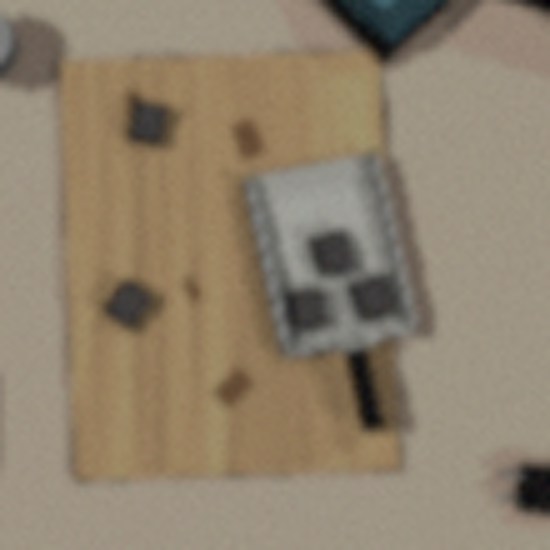

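View pics/zs.png

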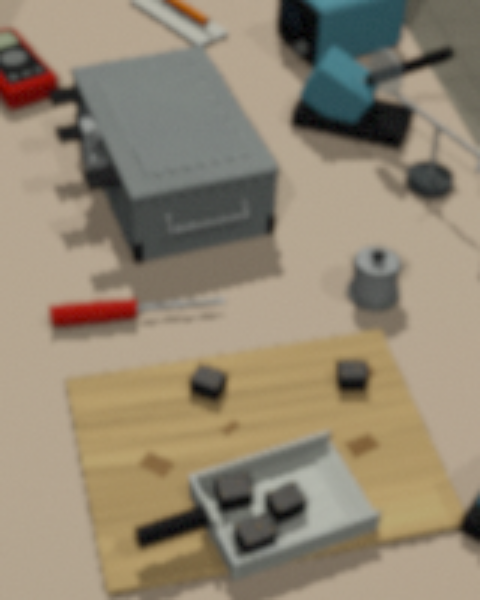

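```bash
cat > m0.py <<'E'
from h import *
def az(l,o): return [(150+x/5.-.4,150+y/5.-.4) for x,y in l]
c=[(78,187),(428,137),(460,358),(107,407)]
P=ray('top',az(c,0),99.)[:,:2]
print('lid corners',P.round(1)); 
BL,BR,FR,FL=P
print('w',np.linalg.norm(BL-BR),np.linalg.norm(FL-FR),'d',np.linalg.norm(BL-FL),np.linalg.norm(BR-FR))
yv=(BL-BR)+(FL-FR);yv/=np.linalg.norm(yv);yaw=np.degrees(np.arctan2(-yv[0],yv[1]))
xv=(BL-FL)+(BR-FR);print('yaw from y',yaw,'from x',np.degrees(np.arctan2(xv[1],xv[0])))
print('centre',P.mean(0))
b=lambda l:[(270+x/5.-.4,150+y/5.-.4) for x,y in l]
print('lips/tab',ray('top',az([(174,427),(285,432),(395,395)],0),97).round(1))
print('relays',ray('top',b([(150,124),(131,305)]),30).round(1))
print('handle ends/walls', ray('top',b([(357,352),(374,427)]),53).round(1))
print('tray top corners', ray('top',b([(245,180),(380,153),(420,332),(285,352)]),36).round(1))
print('board',ray('top',b([(62,60),(385,55),(402,470),(73,480)]),10).round(1))
E
python3 m0.py
```

```text
lid corners [[611.4 366.4]
 [649.6  98.1]
 [481.2  72.9]
 [443.6 341. ]]
w 270.95802022248785 270.7402825863711 d 169.69179794529393 170.2963579744197
yaw from y 8.047416809306077 from x 8.575176374399893
centre [546.48192638 219.5945055 ]
lips/tab [[428.6 290.   97. ]
 [425.1 205.5  97. ]
 [453.2 122.2  97. ]]
relays [[ 668.8 -153.8   30. ]
 [ 524.1 -137.8   30. ]]
handle ends/walls [[ 486.7 -311.6   53. ]
 [ 428.6 -324.    53. ]]
tray top corners [[ 623.2 -228.3   36. ]
 [ 644.7 -335.5   36. ]
 [ 502.7 -364.8   36. ]
 [ 486.9 -258.4   36. ]]
board [[ 724.   -84.6   10. ]
 [ 727.8 -346.5   10. ]
 [ 393.2 -354.9   10. ]
 [ 384.7  -92.4   10. ]]
```

```bash
cat > g.py <<'E'
from h import *
C=np.array([547.,221,0]);cy=np.radians(8.2);Rc=R.from_euler('z',8.2,degrees=True)
def case(p): return C+Rc.apply(p)
def rot(a,j,ref):
    a=np.array(a,float);a/=np.linalg.norm(a);j=np.array(j,float);j-=a*(a@j);j/=np.linalg.norm(j)
    best=None
    for s in(1,-1):
        M=np.c_[a,np.cross(s*j,a),s*j];q=R.from_matrix(M)
        m=(ref.inv()*q).magnitude()
        if best is None or m<best[0]: best=(m,q)
    return best[1]
def cur():
    s=r.sense();return np.array(s['tool_pos']),R.from_euler('xyz',s['tcp_rot'],degrees=True),s
def deltas(targets,verbose=1):
    """targets: list of (tcp,a,j) or (tcp,None,None)"""
    p,q,s=cur();ref=q
    for t,a,j in targets:
        qt=ref if a is None else rot(a,j,ref)
        d=q.inv().apply(np.array(t)-p)/10;rv=(q.inv()*qt).as_rotvec(degrees=True)
        print('shift',d.round(2),'rv',rv.round(1),'n',max(np.linalg.norm(d)/5,np.linalg.norm(rv)/8.59).round(1));ref=qt
def st():
    p,q,s=cur();print('t',round(s['time'],1),'tcp',p.round(1),'x',q.apply([1,0,0]).round(2),'z',q.apply([0,0,1]).round(2),'F',s['ft_force'].round(1),'gap',round(s['finger_gap'],1),'q',s['joint_pos'].round(0))
DN=[0,0,-1]
E
python3 - <<'E'
from g import *
st()
j=Rc.apply([0,1,0])
deltas([(case([-123,0,145]),DN,j)])
E
```

```text
t 0.1 tcp [173.  574.  230.3] x [-0. -0. -1.] z [ 0.29  0.96 -0.  ] F [-0.6  0.3 -0.2] gap 85.3 q [68.  8. 85. -0. 87. -5.]
shift [  8.58 -34.85 -28.18] rv [-25.   -0.1  -0. ] n 9.1
```

servo_tool --commands '[[[255, 8.5, -34.8, -28.2, -25, 0, 0], [255, 8.5, -34.8, -28.2, -25, 0, 0], [255, 8.5, -34.8, -28.2, -25, 0, 0], [255, 8.5, -34.8, -28.2, -25, 0, 0], [255, 8.5, -34.8, -28.2, -25, 0, 0], [255, 8.5, -34.8, -28.2, -25, 0, 0], [255, 8.5, -34.8, -28.2, -25, 0, 0], [255, 8.5, -34.8, -28.2, -25, 0, 0]]]'

```text
time: 0.9
tool_pos: [392.4, 250.8, 156.9]
tcp_rot: [4.4, 90.0, 102.7]
ft_force: [1.3, 0.5, -0.2]
finger_gap: 0.2
```

servo_tool --commands '[[[255, 0.4, -3.5, -2.8, -2, 0, 0], [255, 0.4, -3.5, -2.8, -2, 0, 0]]]'

```text
time: 1.1
tool_pos: [433.3, 226.3, 152.4]
tcp_rot: [169.5, 89.9, -90.5]
ft_force: [-0.6, 0.4, 0.4]
finger_gap: 0.1
```

```bash
python3 - <<'E'
from g import *
st()
j=Rc.apply([0,1,0])
T=[(case([-123,0,145]),DN,j)]
for th in (0,.2,.4,.6,.8,1.0,1.15):
    c,s=np.cos(th),np.sin(th)
    # tab rel hinge (x,z)=(-31,44): rotate outward/down; touch at top surface
    x,z=-31*c-44*s,44*c-31*s
    n=np.array([-s,c])*4 #top normal
    print(th,x-92,z+55)
    T.append((case([x-92+n[0],0,z+55+n[1]]),DN,j))
deltas(T)
E
```

```text
t 1.1 tcp [433.3 226.3 152.4] x [-0. -0. -1.] z [-0.17  0.98 -0.  ] F [-0.6  0.4  0.4] gap 0.1 q [ 22.  -7. 108.  -0.  79. -78.]
0 -123.0 99.0
0.2 -131.1235144680612 91.96418017036774
0.4 -137.68729787567005 83.45471512455877
0.6 -142.4296728915816 73.81085038077975
0.8 -145.16157598934115 63.41705639339007
1.0 -145.77409481345978 52.68770092915335
1.15 -144.8247240388718 44.67776525082678
shift [ 0.74  1.19 -2.11] rv [ 1.8 -0.1 -0. ] n 0.5
shift [ 4.94  1.19 -2.1 ] rv [ 1.8 -0.1 -0. ] n 1.1
shift [ 5.65  2.08 -2.07] rv [ 1.8 -0.1 -0. ] n 1.3
shift [ 6.53  2.81 -2.04] rv [ 1.8 -0.1 -0. ] n 1.5
shift [ 7.53  3.36 -2.03] rv [ 1.8 -0.1 -0. ] n 1.7
shift [ 8.62  3.69 -2.01] rv [ 1.8 -0.1 -0. ] n 1.9
shift [ 9.76  3.8  -2.01] rv [ 1.8 -0.1 -0. ] n 2.1
shift [10.61  3.73 -2.01] rv [ 1.8 -0.1 -0. ] n 2.3
```

servo_tool --commands '[[[255, 0, 0, 0, 0, 0, 0], [255, 0, 0, 0, 0, 0, 0]]]'

```text
time: 1.3
tool_pos: [429.9, 230.3, 153.2]
tcp_rot: [76.9, 89.9, 177.1]
ft_force: [-0.2, 0.4, 0.6]
finger_gap: 0.1
```

```bash
python3 - <<'E'
from g import *
st()
snap('top','t1')
j=Rc.apply([0,1,0])
T=[(case([-123,0,145]),DN,j)]
for th in (0,.2,.4,.6,.8,1.0,1.1):
    c,s=np.cos(th),np.sin(th)
    x,z=-31*c-44*s,44*c-31*s
    n=np.array([-s,c])*4 #top normal
    T.append((case([x-92+n[0],0,z+55+n[1]]),DN,j))
deltas(T)
E
```

```text
t 1.3 tcp [429.9 230.3 153.2] x [-0.  0. -1.] z [-0.18  0.98  0.  ] F [-0.2  0.4  0.6] gap 0.1 q [ 22.  -7. 108.   0.  79. -78.]
shift [ 0.84  0.94 -2.6 ] rv [ 2.1  0.  -0. ] n 0.6
shift [ 5.04  0.93 -2.6 ] rv [ 2.1  0.  -0. ] n 1.1
shift [ 5.75  1.83 -2.57] rv [ 2.1  0.  -0. ] n 1.3
shift [ 6.63  2.56 -2.54] rv [ 2.1  0.  -0. ] n 1.5
shift [ 7.63  3.1  -2.52] rv [ 2.1  0.  -0. ] n 1.7
shift [ 8.72  3.43 -2.51] rv [ 2.1  0.  -0. ] n 1.9
shift [ 9.86  3.54 -2.51] rv [ 2.1  0.  -0. ] n 2.2
shift [10.43  3.51 -2.51] rv [ 2.1  0.  -0. ] n 2.3
```

servo_tool --commands '[[[255, 0.8, 0.9, -2.6, 2, 0, 0], [255, 0.8, 0.9, -2.6, 2, 0, 0], [255, 4.3, 0.9, -2.6, 2, 0, 0], [255, 5.2, 1.2, -2.6, 2, 0, 0], [255, 5.8, 1.8, -2.6, 2, 0, 0], [255, 6.7, 2.5, -2.6, 2, 0, 0], [255, 7.7, 3.0, -2.6, 2, 0, 0], [255, 8.7, 3.4, -2.6, 2, 0, 0]]]'

```text
time: 2.15
tool_pos: [394.7, 198.7, 64.7]
tcp_rot: [89.8, 89.2, -171.8]
ft_force: [-24.5, -0.4, 9.8]
finger_gap: 0.0
```

servo_tool --commands '[[[255, 0.6, 0.1, 0, 0, 0, 0], [255, 1.3, 0.1, 0, 0, 0, 0], [255, 1.3, 0.1, 0, 0, 0, 0]]]'

```text
time: 2.45
tool_pos: [391.9, 198.1, 52.3]
tcp_rot: [92.6, 88.9, -169.0]
ft_force: [-41.8, -5.6, 34.8]
finger_gap: -0.1
```

servo_tool --commands '[[[0, -3, -1, 0, 0, 0, 0], [0, -8, -1, 0, 0, 0, 0], [0, -12, 0, 0, 0, 0, 0], [0, -12, 0, 0, 0, 0, 0]]]'

```text
time: 2.85
tool_pos: [403.0, 200.3, 180.6]
tcp_rot: [-76.6, 89.4, 21.7]
ft_force: [1.6, 0.2, 0.3]
finger_gap: 58.0
```

```bash
python3 - <<'E'
from g import *
st()
p,d=snap('side','s2')
cv2.imwrite('pics/s2z.png',cv2.resize(p[100:220,170:310],None,fx=5,fy=5,interpolation=cv2.INTER_CUBIC)[:,:,::-1])
p,d=snap('top','t2')
cv2.imwrite('pics/t2z.png',cv2.resize(p[150:260,150:260],None,fx=5,fy=5,interpolation=cv2.INTER_CUBIC)[:,:,::-1])
E
```

```text
t 2.9 tcp [403.  200.3 180.6] x [ 0.01  0.   -1.  ] z [-0.14  0.99  0.  ] F [1.6 0.2 0.3] gap 58.0 q [ 20. -15. 112.   0.  82. -78.]
```

View pics/s2z.png

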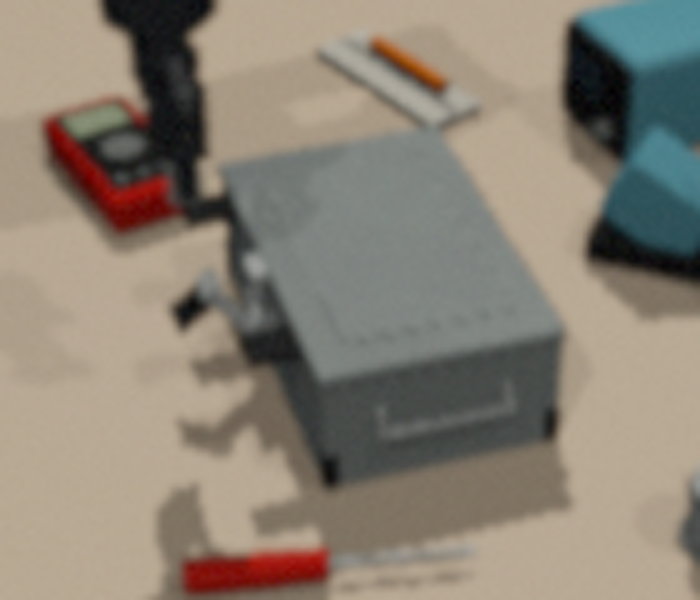

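View pics/t2z.png

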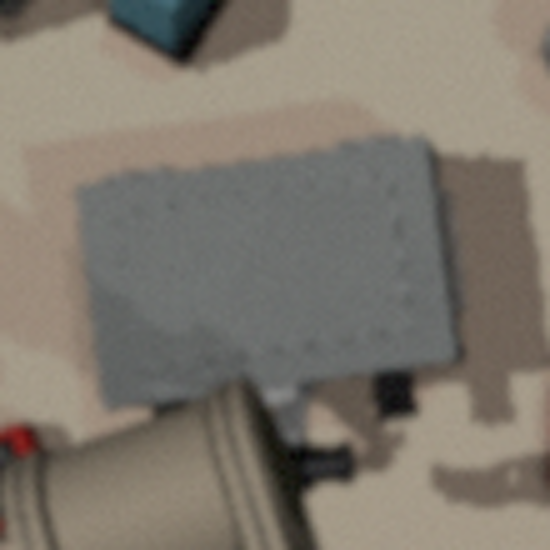

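```bash
python3 - <<'E'
from g import *
j=Rc.apply([0,1,0])
deltas([(case([-109,-85,150]),DN,j),(case([-109,-85,76]),DN,j)])
E
```

```text
shift [ 2.51 -3.84 -8.44] rv [0.1 0.  0.2] n 1.9
shift [ 9.91 -3.82 -8.45] rv [0.1 0.  0.2] n 2.7
```

servo_tool --commands '[[[0, 2.5, -3.8, -8.5, 0, 0, 0], [0, 2.5, -3.8, -8.5, 0, 0, 0], [0, 2.5, -3.8, -8.5, 0, 0, 0], [0, 6, -3.8, -8.5, 0, 0, 0], [0, 9.9, -3.8, -8.5, 0, 0, 0], [0, 9.9, -3.8, -8.5, 0, 0, 0]]]'

```text
time: 3.55
tool_pos: [444.4, 119.2, 67.8]
tcp_rot: [89.0, 89.3, -172.8]
ft_force: [-0.7, -0.2, -0.8]
finger_gap: 85.3
```

servo_tool --commands '[[[255, 0, 0, 0, 0, 0, 0], [255, 0, 0, 0, 0, 0, 0], [255, 0, 0, 0, 0, 0, 0], [255, 0, 0, 0, 0, 0, 0], [255, 0, 0, 0, 0, 0, 0], [255, 0, 0, 0, 0, 0, 0]]]' --force 40

```text
time: 4.15
tool_pos: [451.6, 123.4, 77.2]
tcp_rot: [-30.4, 89.6, 67.9]
ft_force: [-6.0, 19.0, 10.1]
finger_gap: 30.9
```

```bash
python3 - <<'E'
from g import *
st()
j=Rc.apply([0,1,0]);p,q,s=cur()
L0=np.array([-109,-85,93.])
T=[]
a0=np.arctan2(7,194);rr=np.hypot(7,194)
for th in np.arange(0,1.76,.1):
    x=85-rr*np.cos(a0+th);z=86+rr*np.sin(a0+th)
    dlt=Rc.apply([x+109,0,z-93]);T.append((p+dlt,None,None)); 
deltas(T)
E
```

```text
t 4.2 tcp [451.6 123.4  77.2] x [ 0.    0.01 -1.  ] z [-0.14  0.99  0.01] F [-6.  19.  10.1] gap 30.9 q [  9.  -6. 115.   0.  70. -90.]
shift [0. 0. 0.] rv [0. 0. 0.] n 0.0
shift [-1.93 -0.17  0.01] rv [0. 0. 0.] n 0.4
shift [-3.84 -0.54  0.02] rv [0. 0. 0.] n 0.8
shift [-5.7  -1.1   0.04] rv [0. 0. 0.] n 1.2
shift [-7.49 -1.83  0.05] rv [0. 0. 0.] n 1.5
shift [-9.2  -2.75  0.06] rv [0. 0. 0.] n 1.9
shift [-10.82  -3.82   0.07] rv [0. 0. 0.] n 2.3
shift [-12.31  -5.06   0.07] rv [0. 0. 0.] n 2.7
shift [-13.68  -6.44   0.08] rv [0. 0. 0.] n 3.0
shift [-14.9   -7.95   0.09] rv [0. 0. 0.] n 3.4
shift [-15.97  -9.57   0.09] rv [0. 0. 0.] n 3.7
shift [-16.86 -11.29   0.1 ] rv [0. 0. 0.] n 4.1
shift [-17.59 -13.09   0.1 ] rv [0. 0. 0.] n 4.4
shift [-18.12 -14.95   0.1 ] rv [0. 0. 0.] n 4.7
shift [-18.47 -16.86   0.1 ] rv [0. 0. 0.] n 5.0
shift [-18.63 -18.8    0.1 ] rv [0. 0. 0.] n 5.3
shift [-18.59 -20.74   0.1 ] rv [0. 0. 0.] n 5.6
shift [-18.36 -22.66   0.1 ] rv [0. 0. 0.] n 5.8
```

servo_tool --commands '[[[255, -1.0, -0.1, 0.3, 0, 0, 0], [255, -1.9, -0.2, 0.3, 0, 0, 0], [255, -3.8, -0.5, 0.3, 0, 0, 0], [255, -5.7, -1.1, 0.3, 0, 0, 0], [255, -7.5, -1.8, 0.3, 0, 0, 0], [255, -9.2, -2.7, 0.3, 0, 0, 0], [255, -10.8, -3.8, 0.3, 0, 0, 0], [255, -10.8, -3.8, 0.3, 0, 0, 0]]]'

```text
time: 4.95
tool_pos: [489.0, 129.0, 185.6]
tcp_rot: [-57.5, 89.8, 40.7]
ft_force: [-3.3, 6.0, 1.2]
finger_gap: 30.7
```

```bash
python3 - <<'E'
from g import *
st()
p,d=snap('side','s3')
cv2.imwrite('pics/s3z.png',cv2.resize(p[50:220,170:310],None,fx=3.5,fy=3.5,interpolation=cv2.INTER_CUBIC)[:,:,::-1])
p,q,s=cur();c=Rc.inv().apply(p-C);print(c, 'th',np.arctan2(c[2]+19-86,85-c[0])-np.arctan2(7,194),np.hypot(c[2]+19-86,85-c[0]))
E
```

```text
t 5.0 tcp [489.  129.  185.6] x [ 0.  0. -1.] z [-0.14  0.99  0.  ] F [-3.3  6.   1.2] gap 30.7 q [  9.  -6. 104.   0.  82. -89.]
[-71.16615077 -82.7278387  184.69074624] th 0.6097503736176155 195.54789284615495
```

View pics/s3z.png

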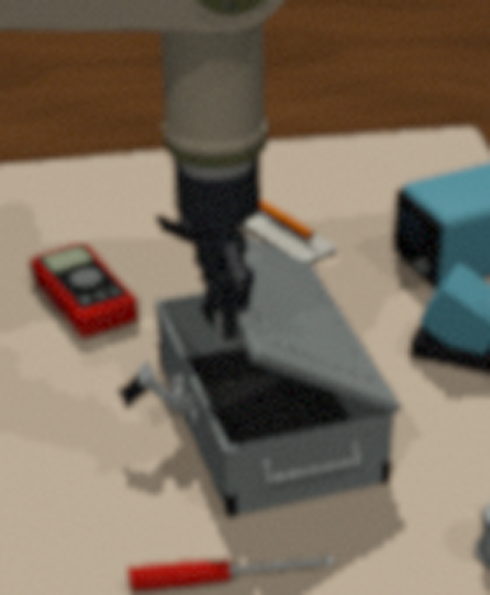

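servo_tool --commands '[[[255, -1.5, -1.2, 0.1, 0, 0, 0], [255, -2.9, -2.6, 0.1, 0, 0, 0], [255, -4.1, -4.1, 0.1, 0, 0, 0], [255, -5.2, -5.8, 0.1, 0, 0, 0], [255, -6.0, -7.5, 0.1, 0, 0, 0], [255, -6.8, -9.3, 0.1, 0, 0, 0], [255, -7.3, -11.1, 0.1, 0, 0, 0], [255, -7.7, -13.0, 0.1, 0, 0, 0]]]'

```text
time: 5.8
tool_pos: [615.8, 147.4, 260.2]
tcp_rot: [90.0, 89.9, -171.8]
ft_force: [-4.2, 0.8, -3.5]
finger_gap: 30.8
```

servo_tool --commands '[[[255, -0.1, -1.9, 0, 0, 0, 0], [255, -0.1, -3.9, 0, 0, 0, 0], [255, 0, -5, 0, 0, 0, 0], [255, 0, -5, 0, 0, 0, 0]]]'

```text
time: 6.2
tool_pos: [666.7, 154.7, 260.5]
tcp_rot: [-85.7, 89.9, 12.5]
ft_force: [1.1, -0.2, 1.9]
finger_gap: 30.5
```

```bash
python3 - <<'E'
from g import *
st()
p,q,s=cur();c=Rc.inv().apply(p-C);print(c, 'th',np.arctan2(c[2]+19-86,85-c[0])-np.arctan2(7,194),np.hypot(c[2]+19-86,85-c[0]))
E
```

```text
t 6.2 tcp [666.7 154.7 260.5] x [ 0.  0. -1.] z [-0.14  0.99  0.  ] F [ 1.1 -0.2  1.9] gap 30.5 q [  9.  20.  68.   0.  92. -89.]
[109.00264953 -82.66908954 260.48331216] th 1.6581543176857718 194.96645677993743
```

servo_tool --commands '[[[0, 0, 0, 0, 0, 0, 0], [0, 0, 0, 0, 0, 0, 0], [0, 0, 0, 0, 0, 0, 0], [0, -5, 0, 0, 0, 0, 0], [0, -8, 2, 0, 0, 0, 0], [0, -8, 10, -10, 0, 0, 0], [0, -8, 15, -20, 0, 0, 0], [0, -8, 15, -20, 0, 0, 0]]]'

```text
time: 7.0
tool_pos: [579.8, 15.9, 340.1]
tcp_rot: [-112.9, 89.9, -14.6]
ft_force: [0.8, -0.6, 0.6]
finger_gap: 85.5
```

```bash
cat > look.py <<'E'
import sys
from g import *
st();n=sys.argv[1]
p,d=snap('side','s'+n);t,e=snap('top','t'+n)
a=cv2.resize(p[90:310,170:350],None,fx=2.2,fy=2.2,interpolation=cv2.INTER_CUBIC)
b=cv2.resize(t[150:260,150:370],None,fx=3.6,fy=3.6,interpolation=cv2.INTER_CUBIC)
cv2.imwrite('pics/s'+n+'z.png',a[:,:,::-1]);cv2.imwrite('pics/t'+n+'z.png',b[:,:,::-1])
E
python3 look.py 4
```

```text
t 7.0 tcp [579.8  15.9 340.1] x [ 0. -0. -1.] z [-0.14  0.99 -0.  ] F [ 0.8 -0.6  0.6] gap 85.5 q [  -3.    3.   79.   -0.   98. -102.]
```

View pics/t4z.png

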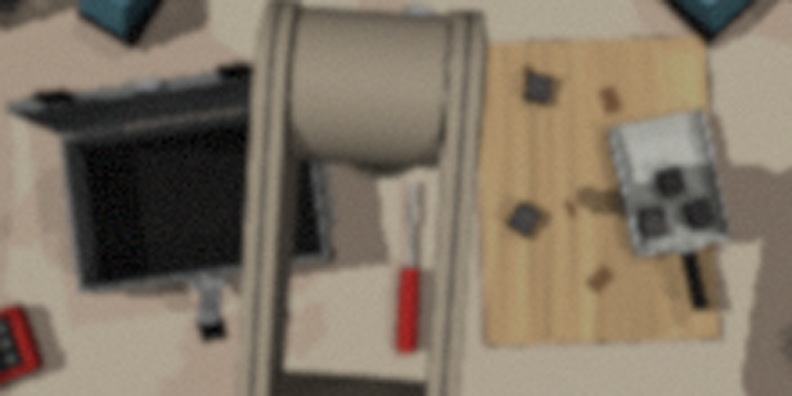

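View pics/s4z.png

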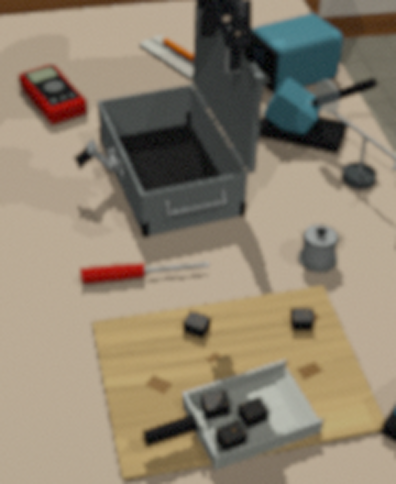

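```bash
cat >> g.py <<'E'
def head(yaw,tilt):
    h=np.array([np.cos(np.radians(yaw)),np.sin(np.radians(yaw)),0]);t=np.radians(tilt)
    return np.sin(t)*h-np.cos(t)*np.array([0,0,1.]), np.array([-h[1],h[0],0])
G0=np.array([457.6,-317.8,42])
E
python3 - <<'E'
from g import *
a,j=head(12,35)
deltas([(G0+19*a-120*a+[0,0,60],a,j)])
E
```

```text
shift [ 15.62  22.35 -31.34] rv [ -3.9  -1.4 -35. ] n 8.3
```

servo_tool --commands '[[[0, 15.6, 22.3, -31.3, -4, -1, -35], [0, 15.6, 22.3, -31.3, -4, -1, -35], [0, 15.6, 22.3, -31.3, -4, -1, -35], [0, 15.6, 22.3, -31.3, -4, -1, -35], [0, 15.6, 22.3, -31.3, -4, -1, -35], [0, 15.6, 22.3, -31.3, -4, -1, -35], [0, 15.6, 22.3, -31.3, -4, -1, -35], [0, 15.6, 22.3, -31.3, -4, -1, -35]]]'

```text
time: 7.9
tool_pos: [476.7, -204.6, 239.9]
tcp_rot: [-91.2, 57.6, 7.9]
ft_force: [0.1, 1.3, 1.5]
finger_gap: 85.5
```

servo_tool --commands '[[[0, 0, 0, 0, 0, 0, 0], [0, 0, 0, 0, 0, 0, 0]]]'

```text
time: 8.1
tool_pos: [477.8, -202.5, 240.3]
tcp_rot: [-91.2, 57.6, 8.2]
ft_force: [-0.0, -0.4, 1.0]
finger_gap: 85.6
```

```bash
python3 - <<'E'
from g import *
st()
a,j=head(12,35)
deltas([(G0+19*a-80*a,a,j),(G0+19*a,a,j)])
E
```

```text
t 8.1 tcp [ 477.8 -202.5  240.3] x [ 0.53  0.08 -0.84] z [-0.16  0.99 -0.01] F [-0.  -0.4  1. ] gap 85.6 q [ -47.  -31.  123.   28.   70. -152.]
shift [  8.68  14.21 -11.06] rv [-2.  -2.1 -2.6] n 4.0
shift [ 16.67  13.86 -10.77] rv [-2.  -2.1 -2.6] n 4.8
```

servo_tool --commands '[[[0, 0, 0, 0, 68, 0, 0], [0, 0, 0, 0, 68, 0, 0], [0, 0, 0, 0, 68, 0, 0], [0, 0, 0, 0, 68, 0, 0], [0, 0, 0, 0, 68, 0, 0], [0, 0, 0, 0, 68, 0, 0], [0, 0, 0, 0, 68, 0, 0], [0, 0, 0, 0, 68, 0, 0]]]'

```text
time: 8.9
tool_pos: [477.6, -202.3, 240.1]
tcp_rot: [-22.8, 57.6, 8.2]
ft_force: [-0.6, -0.7, 0.5]
finger_gap: 85.6
```

servo_tool --commands '[[[0, 0, 0, 0, 68, 0, 0], [0, 0, 0, 0, 68, 0, 0], [0, 0, 0, 0, 68, 0, 0], [0, 0, 0, 0, 68, 0, 0], [0, 0, 0, 0, 68, 0, 0], [0, 0, 0, 0, 68, 0, 0], [0, 0, 0, 0, 68, 0, 0], [0, 0, 0, 0, 68, 0, 0]]]'

```text
time: 9.7
tool_pos: [477.6, -202.3, 240.1]
tcp_rot: [45.2, 57.6, 8.2]
ft_force: [1.2, -0.2, -0.4]
finger_gap: 85.4
```

servo_tool --commands '[[[0, 0, 0, 0, 42, 0, 0], [0, 0, 0, 0, 42, 0, 0], [0, 0, 0, 0, 42, 0, 0], [0, 0, 0, 0, 42, 0, 0], [0, 0, 0, 0, 42, 0, 0], [0, 0, 0, 0, 42, 0, 0]]]'

```text
time: 10.3
tool_pos: [477.5, -202.4, 240.0]
tcp_rot: [87.0, 57.6, 8.2]
ft_force: [-0.5, -0.1, -0.3]
finger_gap: 85.5
```

```bash
python3 - <<'E'
from g import *
st()
a,j=head(12,35)
deltas([(G0+19*a-80*a,a,j),(G0+19*a,a,j)])
E
```

```text
t 10.3 tcp [ 477.5 -202.4  240. ] x [ 0.53  0.08 -0.84] z [ 0.19 -0.98  0.03] F [-0.5 -0.1 -0.3] gap 85.5 q [-47. -31. 123.  28.  70.  26.]
shift [  8.68 -14.52  10.61] rv [-0.1  2.   2.6] n 4.0
shift [ 16.66 -14.15  10.33] rv [-0.1  2.   2.6] n 4.8
```

servo_tool --commands '[[[0, 4, -14.5, 10.6, 0, 2, 2.6], [0, 4, -14.5, 10.6, 0, 2, 2.6], [0, 4, -14.5, 10.6, 0, 2, 2.6], [0, 4, -14.5, 10.6, 0, 2, 2.6], [0, 8.7, -14.5, 10.6, 0, 2, 2.6], [0, 8.7, -14.5, 10.6, 0, 2, 2.6], [0, 8.7, -14.5, 10.6, 0, 2, 2.6]]]'

```text
time: 11.0
tool_pos: [422.7, -324.7, 90.4]
tcp_rot: [90.2, 55.1, 12.2]
ft_force: [0.2, -0.9, 1.0]
finger_gap: 85.2
```

```bash
python3 - <<'E'
from g import *
st()
a,j=head(12,35)
deltas([(G0+19*a-80*a,a,j),(G0+19*a,a,j)])
p,d=snap('side','s5')
cv2.imwrite('pics/s5z.png',cv2.resize(p[190:330,190:350],None,fx=4,fy=4,interpolation=cv2.INTER_CUBIC)[:,:,::-1])
E
```

```text
t 11.0 tcp [ 422.7 -324.7   90.4] x [ 0.56  0.12 -0.82] z [ 0.21 -0.98 -0.  ] F [ 0.2 -0.9  1. ] gap 85.2 q [-66.  -7. 123.  39.  63.  -6.]
shift [-0.09  0.14  0.05] rv [-0.  -0.1  0.1] n 0.0
shift [7.91 0.15 0.07] rv [-0.  -0.1  0.1] n 1.6
```

View pics/s5z.png

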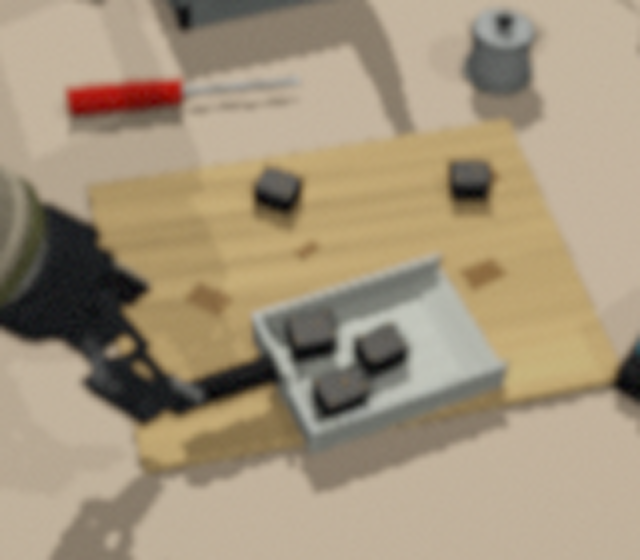

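servo_tool --commands '[[[0, 4, 0.1, 0.1, 0, 0, 0], [0, 7.9, 0.1, 0.1, 0, 0, 0], [0, 7.9, 0.1, 0.1, 0, 0, 0], [0, 7.9, 0.1, 0.1, 0, 0, 0]]]'

```text
time: 11.45
tool_pos: [468.4, -317.6, 28.6]
tcp_rot: [89.9, 55.0, 11.8]
ft_force: [-0.4, 0.5, 0.1]
finger_gap: 85.6
```

servo_tool --commands '[[[255, 0, 0, 0, 0, 0, 0], [255, 0, 0, 0, 0, 0, 0], [255, 0, 0, 0, 0, 0, 0], [255, 0, 0, 0, 0, 0, 0], [255, 0, 0, 0, 0, 0, 0], [255, 0, 0, 0, 0, 0, 0], [255, 0, 0, 0, 0, 0, 0], [255, 0, 0, 0, 0, 0, 0]]]' --force 110

```text
time: 12.25
tool_pos: [467.8, -318.2, 27.8]
tcp_rot: [90.0, 55.0, 11.8]
ft_force: [-4.6, 1.9, 7.3]
finger_gap: 14.3
```

```bash
python3 - <<'E'
from g import *
st()
p,d=snap('side','s6')
cv2.imwrite('pics/s6z.png',cv2.resize(p[190:330,190:350],None,fx=4,fy=4,interpolation=cv2.INTER_CUBIC)[:,:,::-1])
E
```

```text
t 12.2 tcp [ 467.8 -318.2   27.8] x [ 0.56  0.12 -0.82] z [ 0.2  -0.98  0.  ] F [-4.6  1.9  7.3] gap 14.3 q [-61.   3. 121.  43.  53.  -8.]
```

View pics/s6z.png

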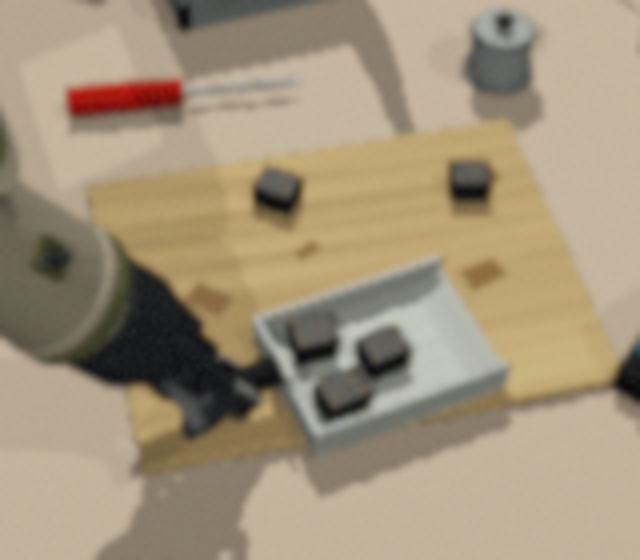

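```bash
cat >> g.py <<'E'
TL=35.0
def tcp_from_mouth(M,yaw,phi):
    t=np.radians(phi);h=np.array([np.cos(np.radians(yaw)),np.sin(np.radians(yaw)),0]);z=np.array([0,0,1.])
    sx=np.cos(t)*h-np.sin(t)*z; sz=np.sin(t)*h+np.cos(t)*z
    G=np.array(M)-181*sx+22*sz
    a,j=head(yaw,TL-phi)
    return (G+19*a,a,j)
def tcp_from_grip(G,yaw,phi):
    a,j=head(yaw,TL-phi);return (np.array(G)+19*a,a,j)
E
python3 - <<'E'
from g import *
p,q,s=cur();a=q.apply([1,0,0]);G=p-19*a;print(G)
deltas([(p+[0,0,20],None,None),tcp_from_grip(G+[0,0,60],12,-8),tcp_from_grip(G+[0,0,160],12,-8)])
for f in(-8,0,20,40,60,75): print(f,tcp_from_mouth(case([-35,0,115]),12,f)[0].round())
E
```

```text
[ 457.10965394 -320.41760857   43.38575018]
shift [-1.64  1.15  0.  ] rv [0. 0. 0.] n 0.4
shift [-4.93  3.71 -0.  ] rv [-0.2  0.1  8. ] n 1.2
shift [-13.13   9.44  -0.  ] rv [-0.2  0.1  8. ] n 3.2
-8 [347. 181.  98.]
0 [346. 181. 121.]
20 [358. 183. 179.]
40 [389. 190. 229.]
60 [435. 199. 266.]
75 [475. 208. 281.]
```

servo_tool --commands '[[[255, -0.8, 0.6, 0, 0, 0, 0], [255, -1.6, 1.1, 0, 0, 0, 1], [255, -3.3, 2.5, 0, 0, 0, 4], [255, -5, 3.7, 0, 0, 0, 8], [255, -7, 5.1, 0, 0, 0, 8], [255, -9, 6.5, 0, 0, 0, 8], [255, -11, 8, 0, 0, 0, 8], [255, -13.1, 9.4, 0, 0, 0, 8]]]'

```text
time: 13.1
tool_pos: [469.2, -317.2, 189.5]
tcp_rot: [90.0, 47.0, 11.8]
ft_force: [0.3, 0.1, -2.4]
finger_gap: 14.6
```

```bash
python3 - <<'E'
from g import *
st()
p,d=snap('side','s7')
cv2.imwrite('pics/s7z.png',cv2.resize(p[170:330,170:370],None,fx=3.5,fy=3.5,interpolation=cv2.INTER_CUBIC)[:,:,::-1])
p,q,s=cur();a=q.apply([1,0,0]);G=p-19*a;print(G)
M=case([-10,-35,170]);print(M)
deltas([tcp_from_grip(G+[0,60,30],25,-8),tcp_from_grip(G+[0,160,30],45,-8),tcp_from_mouth(M,65,-8)])
E
```

```text
t 13.1 tcp [ 469.2 -317.2  189.5] x [ 0.67  0.14 -0.73] z [ 0.2  -0.98 -0.  ] F [ 0.3  0.1 -2.4] gap 14.6 q [-65. -13. 120.  45.  69.  -3.]
[ 457.76575159 -321.72149756  208.63829952]
[542.09425037 184.93154258 170.        ]
shift [-1.4   2.94 -6.16] rv [-9.4  9.3 -0.1] n 1.5
shift [ -0.17   4.34 -16.36] rv [-24.1  22.9  -0. ] n 3.9
shift [  7.83   2.48 -34.34] rv [-38.7  36.6   0. ] n 7.1
```

View pics/s7z.png

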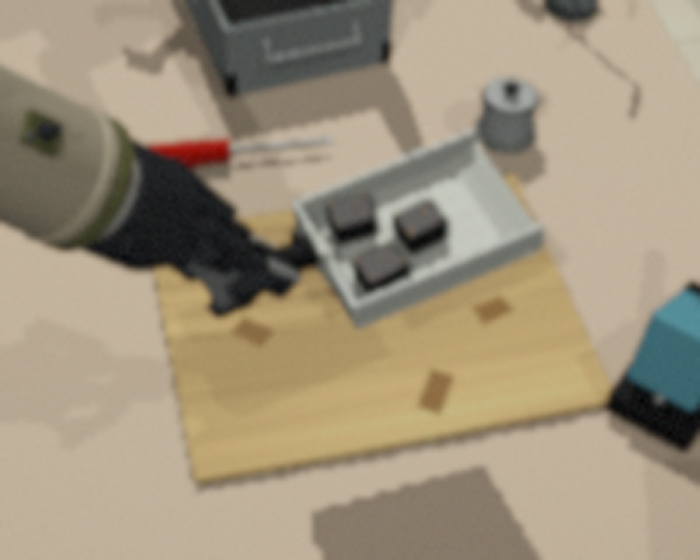

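servo_tool --commands '[[[255, 0.0, 0.5, -1, -1.3, 1.2, 0], [255, 0.0, 1.0, -3, -4, 3.8, 0], [255, 0.0, 1.5, -5, -7, 6.6, 0], [255, 0.0, 2, -7, -9.9, 9.3, 0], [255, 0, 2.5, -9, -12.8, 12.1, 0], [255, 0, 3, -11.5, -16.4, 15.5, 0], [255, 0, 3.7, -14, -20, 19, 0], [255, 0, 4.3, -16.4, -24.1, 22.9, 0]]]'

```text
time: 13.95
tool_pos: [466.0, -148.4, 216.4]
tcp_rot: [90.7, 46.9, 45.8]
ft_force: [0.5, 0.4, -3.1]
finger_gap: 15.0
```

```bash
python3 - <<'E'
from g import *
st()
p,q,s=cur();a=q.apply([1,0,0]);G=p-19*a;print(G)
M=case([-10,-35,170])
deltas([tcp_from_mouth(M,65,-8)])
E
```

```text
t 13.9 tcp [ 466.  -148.4  216.4] x [ 0.48  0.49 -0.73] z [ 0.71 -0.7  -0.01] F [ 0.5  0.4 -3.1] gap 15.0 q [-55. -14. 118.  42.  87. -17.]
[ 456.92920263 -157.66547043  230.27212655]
shift [ 13.68   5.15 -12.27] rv [-14.7  13.1  -0.2] n 3.8
```

servo_tool --commands '[[[255, 1.7, 0.6, -1.5, -1.8, 1.6, 0], [255, 3.4, 1.3, -3.1, -3.7, 3.3, 0], [255, 5.1, 1.9, -4.6, -5.5, 4.9, 0], [255, 6.8, 2.6, -6.1, -7.3, 6.5, 0], [255, 8.5, 3.2, -7.7, -9.2, 8.2, 0], [255, 10.3, 3.8, -9.2, -11, 9.8, 0], [255, 12, 4.5, -10.7, -12.8, 11.5, 0], [255, 13.7, 5.1, -12.2, -14.7, 13.1, 0]]]'

```text
time: 14.75
tool_pos: [471.6, 30.4, 151.5]
tcp_rot: [89.9, 46.9, 64.9]
ft_force: [0.9, -0.5, -1.3]
finger_gap: 14.3
```

servo_tool --commands '[[[255, 0, 0, 0, 0, 0, 0], [255, 0, 0, 0, 0, 0, 0]]]'

```text
time: 14.95
tool_pos: [471.8, 29.5, 152.0]
tcp_rot: [90.0, 46.9, 64.8]
ft_force: [-0.7, -0.6, -1.9]
finger_gap: 14.6
```

```bash
python3 look.py 8; python3 - <<'E'
from g import *
T=[tcp_from_mouth(case([-10,-35,z]),65,f) for f,z in((-8,150),(8,135),(22,120),(36,112),(50,108),(60,106),(68,106))]
deltas(T)
E
```

```text
t 14.9 tcp [471.8  29.5 152. ] x [ 0.29  0.62 -0.73] z [ 0.9  -0.43  0.  ] F [-0.7 -0.6 -1.9] gap 14.6 q [-35. -13. 124.  43.  81. -22.]
shift [ 1.61 -1.24 -0.33] rv [-0.1  0.3 -0.1] n 0.4
shift [-0.63  1.11 -0.32] rv [ -0.2   0.3 -16.1] n 1.9
shift [-1.6   3.68 -0.32] rv [ -0.2   0.3 -30.1] n 3.5
shift [-2.14  7.13 -0.33] rv [ -0.2   0.2 -44.1] n 5.1
shift [-1.97 11.   -0.34] rv [ -0.3   0.2 -58.1] n 6.8
shift [-1.3  13.79 -0.35] rv [ -0.3   0.2 -68.1] n 7.9
shift [-0.51 16.03 -0.36] rv [ -0.3   0.2 -76.1] n 8.9
```

View pics/s8z.png

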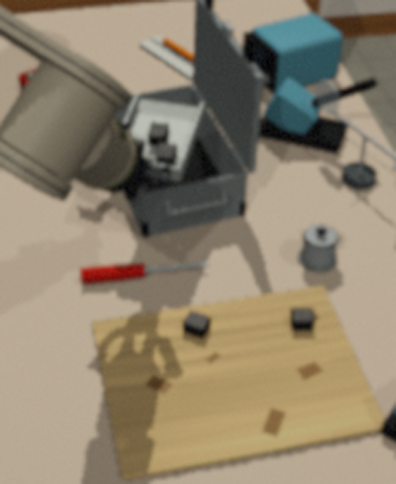

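View pics/t8z.png

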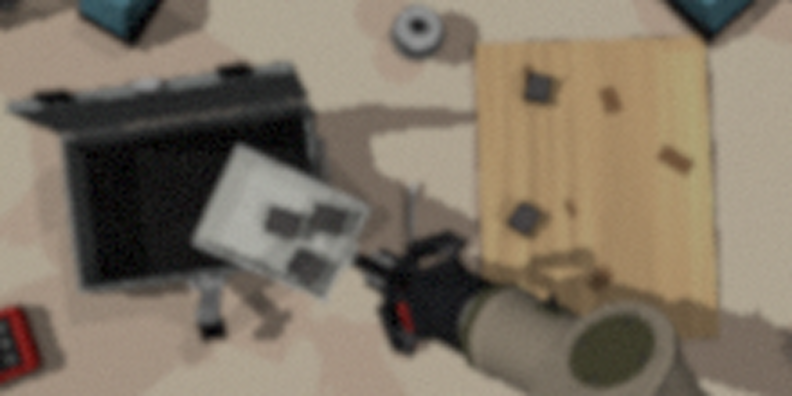

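servo_tool --commands '[[[255, 1, -0.8, -0.3, 0, 0, 0], [255, 1.2, -0.8, -0.3, 0, 0, -3], [255, 0.3, 0.1, -0.3, 0, 0, -9], [255, -0.6, 1.1, -0.3, 0, 0, -16], [255, -1.1, 2.4, -0.3, 0, 0, -23], [255, -1.6, 3.7, -0.3, 0, 0, -30], [255, -1.9, 5.4, -0.3, 0, 0, -37], [255, -2.1, 7.1, -0.3, 0, 0, -44]]]'

```text
time: 15.85
tool_pos: [486.4, 63.6, 217.9]
tcp_rot: [-76.0, 88.8, -101.4]
ft_force: [-0.1, 0.9, -2.6]
finger_gap: 14.8
```

```bash
python3 - <<'E'
from g import *
st()
T=[tcp_from_mouth(case([-10,-35,z]),65,f) for f,z in((36,112),(50,108),(60,106),(68,106))]
deltas(T)
E
```

```text
t 15.8 tcp [486.4  63.6 217.9] x [-0.   -0.02 -1.  ] z [ 0.9  -0.43  0.  ] F [-0.1  0.9 -2.6] gap 14.8 q [  2.  -9. 103.  -1.  86.  28.]
shift [ 0.07 -0.03 -0.08] rv [-0.4  0.3  0.1] n 0.1
shift [-2.51  2.86 -0.09] rv [ -0.4   0.2 -13.9] n 1.6
shift [-3.97  5.33 -0.1 ] rv [ -0.4   0.2 -23.9] n 2.8
shift [-4.97  7.48 -0.1 ] rv [ -0.4   0.2 -31.9] n 3.7
```

servo_tool --commands '[[[255, -1.3, 1.4, 0, 0, 0, -7], [255, -2.5, 2.8, 0, 0, 0, -14], [255, -3.2, 4, 0, 0, 0, -19], [255, -4, 5.3, 0, 0, 0, -24], [255, -4.5, 6.4, 0, 0, 0, -28], [255, -5, 7.5, 0, 0, 0, -32], [255, -5, 7.5, 0, 0, 0, -32], [255, -5, 7.5, 0, 0, 0, -32]]]'

```text
time: 16.65
tool_pos: [518.1, 132.3, 264.0]
tcp_rot: [-90.0, 57.1, -115.2]
ft_force: [0.3, -0.7, -1.6]
finger_gap: 14.3
```

```bash
python3 look.py 9
```

```text
t 16.6 tcp [518.1 132.3 264. ] x [-0.23 -0.49 -0.84] z [ 0.9  -0.43  0.  ] F [ 0.3 -0.7 -1.6] gap 14.3 q [ 23.  20.  73. -23. 111.  45.]
```

View pics/s9z.png

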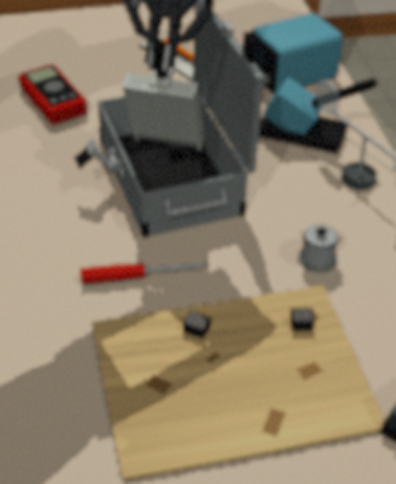

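View pics/t9z.png

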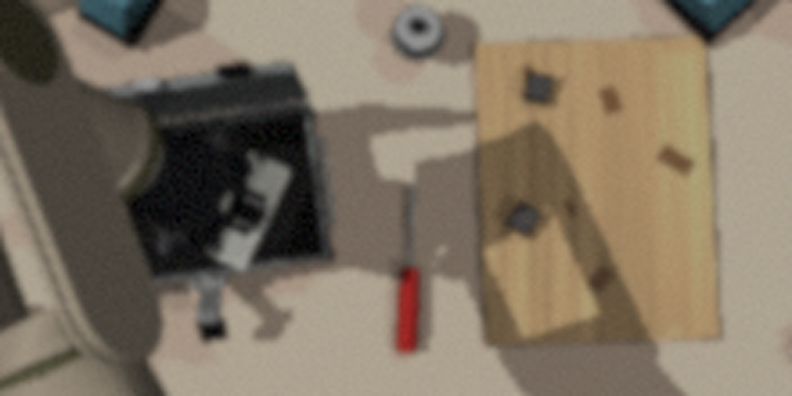

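```bash
python3 - <<'E'
from g import *
T=[tcp_from_mouth(case([-10,-35,z]),65,f) for f,z in((60,120),(50,135),(40,150),(30,165),(20,175),(10,180),(0,180))]
deltas(T)
E
```

```text
shift [ 0.72 -2.04 -0.07] rv [-0.3 -0.1  7.8] n 0.9
shift [ 2.16 -4.07 -0.06] rv [-0.4 -0.  17.8] n 2.1
shift [ 3.77 -5.62 -0.05] rv [-0.4 -0.  27.8] n 3.2
shift [ 5.47 -6.66 -0.04] rv [-0.4  0.  37.8] n 4.4
shift [ 7.58 -6.91 -0.03] rv [-0.4  0.1 47.8] n 5.6
shift [10.02 -6.38 -0.03] rv [-0.4  0.1 57.8] n 6.7
shift [12.7  -5.09 -0.04] rv [-0.4  0.1 67.8] n 7.9
```

servo_tool --commands '[[[255, 0.7, -2, 0, 0, 0, 7.8], [255, 2.2, -4, 0, 0, 0, 16], [255, 3.3, -5.3, 0, 0, 0, 24], [255, 4.7, -6.2, 0, 0, 0, 32], [255, 6.2, -6.8, 0, 0, 0, 40], [255, 7.6, -6.9, 0, 0, 0, 48], [255, 9.5, -6.5, 0, 0, 0, 56], [255, 11.2, -5.9, 0, 0, 0, 62]]]'

```text
time: 17.55
tool_pos: [471.4, 30.3, 204.8]
tcp_rot: [88.9, 60.6, 63.5]
ft_force: [-0.6, 0.1, -2.6]
finger_gap: 14.5
```

servo_tool --commands '[[[255, 1, 0.5, 0, 0, 0, 5], [255, 1, 0.5, 0, 0, 0, 5], [255, 1, 0.5, 0, 0, 0, 5]]]'

```text
time: 17.85
tool_pos: [475.0, 39.6, 197.8]
tcp_rot: [89.6, 56.0, 64.3]
ft_force: [0.1, -1.0, -0.8]
finger_gap: 14.4
```

```bash
python3 look.py 10;python3 - <<'E'
from g import *
p,q,s=cur();a=q.apply([1,0,0]);G=p-19*a
Gr=np.array([457.1,-320.4,43.4])
deltas([tcp_from_grip([457,-158,215],45,0),tcp_from_grip(Gr+[0,0,150],12,0)])
E
```

```text
t 17.9 tcp [475.   39.6 197.8] x [ 0.24  0.5  -0.83] z [ 0.9  -0.43  0.  ] F [ 0.1 -1.  -0.8] gap 14.4 q [-28. -19. 120.  34.  82.  -8.]
shift [ -9.91 -14.69   7.14] rv [ 16.4 -10.9   1. ] n 3.8
shift [-16.49 -28.4   14.57] rv [ 43.6 -29.6   0.8] n 7.2
```

View pics/t10z.png

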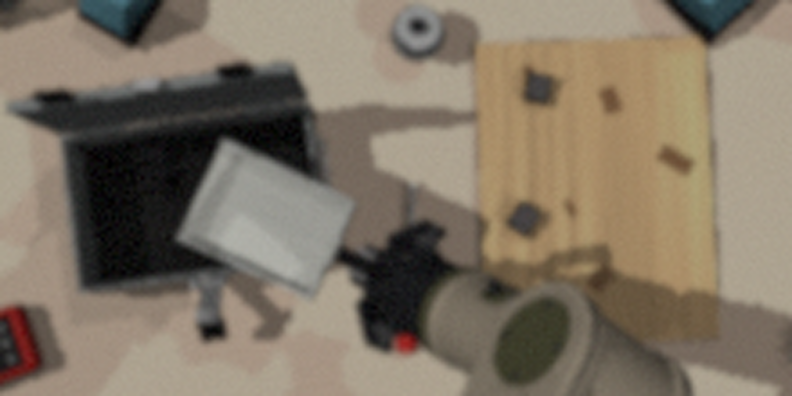

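View pics/s10z.png

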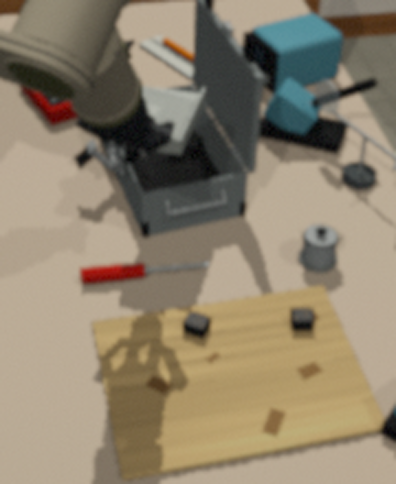

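servo_tool --commands '[[[255, -2.5, -3.6, 1.8, 5, -3.5, 0], [255, -5, -7.3, 3.6, 10, -7, 0], [255, -7.5, -11, 5.4, 14, -10, 0.5], [255, -9.9, -14.7, 7.1, 18, -12.5, 1], [255, -12, -18.5, 9.2, 25, -17, 1], [255, -13.5, -22, 11, 32, -22, 1], [255, -15, -25.5, 12.8, 38, -26, 0.8], [255, -16.5, -28.4, 14.6, 43.6, -29.6, 0.8]]]'

```text
time: 18.75
tool_pos: [467.6, -319.7, 176.2]
tcp_rot: [90.1, 55.1, 11.9]
ft_force: [0.8, 0.7, -1.2]
finger_gap: 14.5
```

servo_tool --commands '[[[255, 0, 0, 0, 0, 0, 0], [255, 0, 0, 0, 0, 0, 0]]]'

```text
time: 18.95
tool_pos: [468.0, -317.7, 176.3]
tcp_rot: [90.2, 55.1, 12.3]
ft_force: [-0.1, 0.4, -1.3]
finger_gap: 14.2
```

```bash
python3 look.py 11;python3 - <<'E'
from g import *
Gr=np.array([467.,-290.4,43.4])
deltas([tcp_from_grip(Gr+[0,0,50],11.8,0),tcp_from_grip(Gr+[0,0,3],11.8,0),tcp_from_grip(Gr,11.8,0)])
E
```

```text
t 18.9 tcp [ 468.  -317.7  176.3] x [ 0.56  0.12 -0.82] z [ 0.21 -0.98 -0.  ] F [-0.1  0.4 -1.3] gap 14.2 q [-60. -11. 117.  36.  68.   5.]
shift [ 8.95 -4.34 -2.58] rv [ 0.2 -0.3  0.1] n 2.1
shift [12.8  -7.03 -2.57] rv [ 0.2 -0.3  0.1] n 3.0
shift [13.05 -7.2  -2.57] rv [ 0.2 -0.3  0.1] n 3.0
```

View pics/s11z.png

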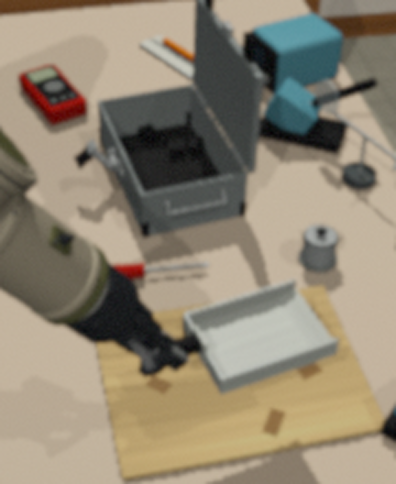

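servo_tool --commands '[[[255, 4.5, -2.2, -1.3, 0, 0, 0], [255, 9, -4.3, -2.6, 0, 0, 0], [255, 10.5, -5.4, -2.6, 0, 0, 0], [255, 12, -6.5, -2.6, 0, 0, 0], [255, 12.6, -6.9, -2.6, 0, 0, 0], [255, 12.9, -7.1, -2.6, 0, 0, 0], [255, 12.9, -7.1, -2.6, 0, 0, 0]]]'

```text
time: 19.75
tool_pos: [477.5, -288.8, 29.6]
tcp_rot: [90.3, 55.1, 12.3]
ft_force: [-0.2, 0.6, -1.6]
finger_gap: 14.1
```

```bash
python3 - <<'E'
from g import *
st()
p,d=snap('side','s12')
cv2.imwrite('pics/s12z.png',cv2.resize(p[190:330,190:350],None,fx=4,fy=4,interpolation=cv2.INTER_CUBIC)[:,:,::-1])
E
```

```text
t 19.8 tcp [ 477.5 -288.8   29.6] x [ 0.56  0.12 -0.82] z [ 0.21 -0.98 -0.  ] F [-0.2  0.6 -1.6] gap 14.1 q [-57.   0. 123.  43.  52.  -6.]
```

View pics/s12z.png

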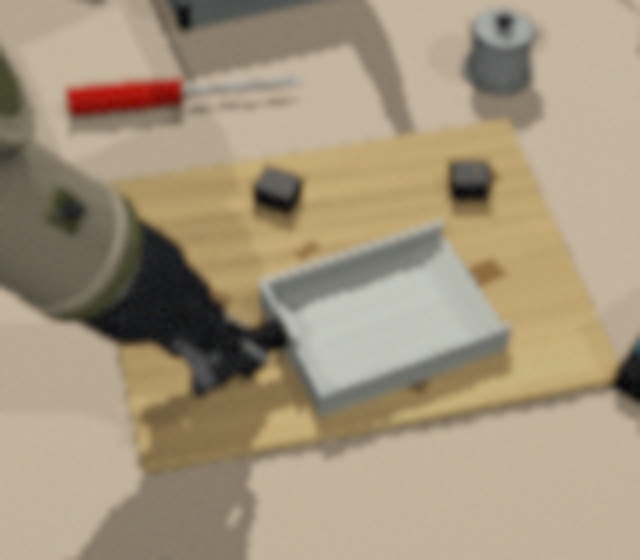

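servo_tool --commands '[[[255, 0.1, -0.1, 0, 0, 0, 0], [255, 0.2, -0.15, 0, 0, 0, 0], [255, 0.2, -0.15, 0, 0, 0, 0]]]'

```text
time: 20.1
tool_pos: [477.6, -289.6, 27.8]
tcp_rot: [90.2, 55.0, 12.1]
ft_force: [-2.7, 1.4, 4.7]
finger_gap: 14.1
```

servo_tool --commands '[[[0, 0, 0, 0, 0, 0, 0], [0, 0, 0, 0, 0, 0, 0], [0, 0, 0, 0, 0, 0, 0], [0, 0, 0, 0, 0, 0, 0], [0, -4, 0, 0, 0, 0, 0], [0, -9, 0, 0, 0, 0, 0], [0, -14, 0, 0, 0, 0, 0], [0, -18, 0, 0, 0, 0, 0]]]' --force 40

```text
time: 20.9
tool_pos: [375.1, -311.0, 176.2]
tcp_rot: [90.2, 55.1, 12.2]
ft_force: [0.3, -1.0, 0.2]
finger_gap: 85.3
```

```bash
python3 look.py 13; python3 - <<'E'
from h import *
t=np.load('pics/t13.npz')['p']
b=cv2.resize(t[150:260,270:380],None,fx=5,fy=5,interpolation=cv2.INTER_CUBIC);cv2.imwrite('pics/t13b.png',b[:,:,::-1])
E
```

```text
t 20.9 tcp [ 375.1 -311.   176.2] x [ 0.56  0.12 -0.82] z [ 0.21 -0.98 -0.  ] F [ 0.3 -1.   0.2] gap 85.3 q [-72. -21. 125.  36.  76.  -3.]
```

View pics/s13z.png

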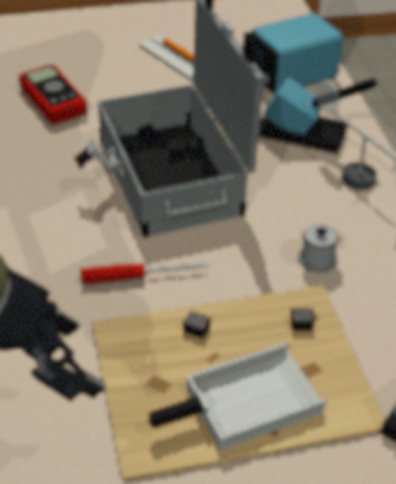

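View pics/t13b.png

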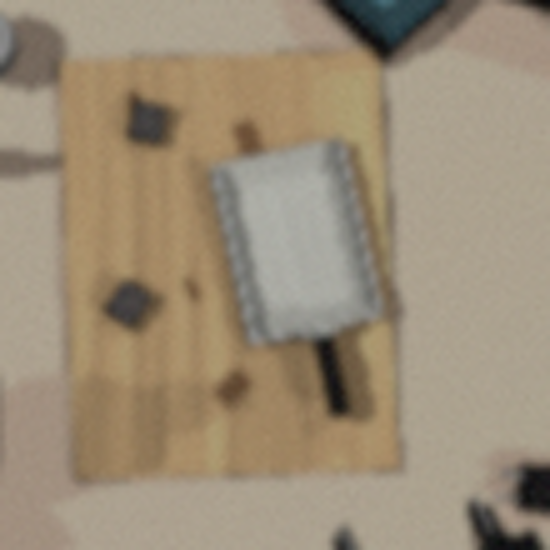

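```bash
cat > rel.py <<'E'
import sys
from h import *
def rects(name,fn,roi):
    p=np.load('pics/'+fn+'.npz')['p'];x0,y0,x1,y1=roi
    g=cv2.cvtColor(cv2.resize(p[y0:y1,x0:x1],None,fx=8,fy=8,interpolation=cv2.INTER_CUBIC),cv2.COLOR_RGB2HSV)
    m=((g[...,1]<80)&(g[...,2]<110)).astype(np.uint8)
    cs,_=cv2.findContours(m,cv2.RETR_EXTERNAL,cv2.CHAIN_APPROX_NONE)
    for c in cs:
        if cv2.contourArea(c)<600: continue
        rc=cv2.minAreaRect(c);b=cv2.boxPoints(rc)/8+[x0-.44,y0-.44]
        z=30 if name=='top' else 20
        W=ray(name,b,z)[:,:2];ctr=W.mean(0);e=[np.linalg.norm(W[1]-W[0]),np.linalg.norm(W[2]-W[1])]
        M=cv2.moments(c);cc=ray(name,[[M['m10']/M['m00']/8+x0-.44,M['m01']/M['m00']/8+y0-.44]],z)[0]
        d=W[1]-W[0];d2=W[2]-W[1]
        print(name,'ctr',ctr.round(1),'cent',cc.round(1),'edges',np.round(e,1),'ang',np.degrees(np.arctan2(d[1],d[0])).round(),np.degrees(np.arctan2(d2[1],d2[0])).round())
if __name__=='__main__':
    n=sys.argv[1]
    rects('top','t'+n,(286,163,310,222))
    rects('side','s'+n,(240,220,320,250))
    p=np.load('pics/s'+n+'.npz')['p'];cv2.imwrite('pics/rs%s.png'%n,cv2.resize(p[220:255,240:325],None,fx=8,fy=8,interpolation=cv2.INTER_CUBIC)[:,:,::-1])
    p=np.load('pics/t'+n+'.npz')['p'];cv2.imwrite('pics/rt%s.png'%n,cv2.resize(p[163:222,284:312],None,fx=10,fy=10,interpolation=cv2.INTER_CUBIC)[:,:,::-1])
E
python3 rel.py 13
```

```text
top ctr [ 525.6 -135.8] cent [ 525.6 -135.7   30. ] edges [31.2 27.2] ang -34.0 -124.0
top ctr [ 670.4 -152. ] cent [ 670.4 -151.9   30. ] edges [30.7 27.1] ang -12.0 -101.0
side ctr [ 524.8 -133.5] cent [ 525.8 -133.4   20. ] edges [33.3 32.1] ang 67.0 -33.0
side ctr [ 672.1 -150.1] cent [ 672.3 -149.3   20. ] edges [32.6 29.8] ang 74.0 -13.0
```

```bash
ls pics | grep r.13
```

```text
rs13.png
rt13.png
```

View pics/rs13.png

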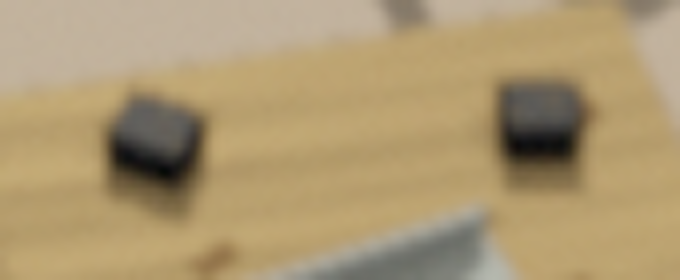

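View pics/rt13.png

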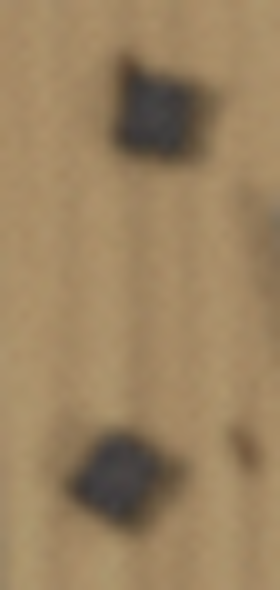

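```bash
python3 - <<'E'
from g import *
j=[np.cos(np.radians(-124)),np.sin(np.radians(-124)),0]
deltas([([525.3,-135,120],DN,j)])
E
```

```text
shift [ 15.33  11.65 -14.5 ] rv [ 44.5 -13.7 -33.2] n 6.7
```

servo_tool --commands '[[[0, 15.3, 11.7, -14.5, 44.5, -13.7, -33.2], [0, 15.3, 11.7, -14.5, 44.5, -13.7, -33.2], [0, 15.3, 11.7, -14.5, 44.5, -13.7, -33.2], [0, 15.3, 11.7, -14.5, 44.5, -13.7, -33.2], [0, 15.3, 11.7, -14.5, 44.5, -13.7, -33.2], [0, 15.3, 11.7, -14.5, 44.5, -13.7, -33.2], [0, 15.3, 11.7, -14.5, 44.5, -13.7, -33.2], [0, 15.3, 11.7, -14.5, 44.5, -13.7, -33.2]]]'

```text
time: 21.8
tool_pos: [526.3, -127.0, 114.5]
tcp_rot: [121.9, 85.7, 4.2]
ft_force: [0.9, -1.3, 0.1]
finger_gap: 85.8
```

servo_tool --commands '[[[0, 0, 0, 0, 0, 0, 0], [0, 0, 0, 0, 0, 0, 0]]]'

```text
time: 22.0
tool_pos: [525.4, -129.4, 114.5]
tcp_rot: [122.1, 85.5, 4.7]
ft_force: [0.6, 0.9, -0.1]
finger_gap: 85.3
```

```bash
python3 - <<'E'
from g import *
st()
j=[np.cos(np.radians(-124)),np.sin(np.radians(-124)),0]
deltas([([525.3,-135,40],DN,j),([525.3,-135,13.5],DN,j)])
E
python3 look.py 14
```

```text
t 22.0 tcp [ 525.4 -129.4  114.5] x [ 0.08  0.01 -1.  ] z [-0.46 -0.89 -0.04] F [ 0.6  0.9 -0.1] gap 85.3 q [-21.  -1. 106.   2.  70.  96.]
shift [ 7.43 -0.24  0.81] rv [ 6.6 -2.6 -3.6] n 1.5
shift [10.07 -0.42  0.92] rv [ 6.6 -2.6 -3.6] n 2.0
t 22.0 tcp [ 525.4 -129.4  114.5] x [ 0.08  0.01 -1.  ] z [-0.46 -0.89 -0.04] F [ 0.6  0.9 -0.1] gap 85.3 q [-21.  -1. 106.   2.  70.  96.]
```

View pics/s14z.png

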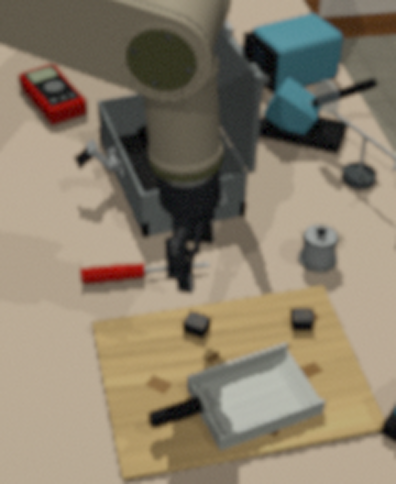

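servo_tool --commands '[[[0, 4, -0.1, 0.5, 6.6, -2.6, -3.6], [0, 7.4, -0.2, 0.8, 6.6, -2.6, -3.6], [0, 9, -0.3, 0.9, 6.6, -2.6, -3.6], [0, 10.1, -0.4, 0.9, 6.6, -2.6, -3.6], [0, 10.1, -0.4, 0.9, 6.6, -2.6, -3.6], [0, 10.1, -0.4, 0.9, 6.6, -2.6, -3.6]]]'

```text
time: 22.7
tool_pos: [526.2, -136.7, 15.9]
tcp_rot: [97.7, 89.8, -26.6]
ft_force: [0.4, -0.0, 0.2]
finger_gap: 85.3
```

servo_tool --commands '[[[255, 0, 0, 0, 0, 0, 0], [255, 0, 0, 0, 0, 0, 0], [255, 0, 0, 0, 0, 0, 0], [255, 0, 0, 0, 0, 0, 0], [255, 0, 0, 0, 0, 0, 0], [255, 0, 0, 0, 0, 0, 0], [255, 0, 0, 0, 0, 0, 0]]]'

```text
time: 23.4
tool_pos: [526.4, -136.1, 15.3]
tcp_rot: [93.9, 89.8, -30.4]
ft_force: [-0.6, -0.0, 5.8]
finger_gap: 25.7
```

servo_tool --commands '[[[255, -3, 0, 0, 0, 0, 0], [255, -8, 0, 0, 0, 0, 0], [255, -13, 0, 0, 0, 0, 0], [255, -18, 0, 0, 0, 0, 0], [255, -20, 0, 0, 0, 0, 0], [255, -20, 0, 0, 0, 0, 0]]]'

```text
time: 24.0
tool_pos: [527.6, -136.4, 219.4]
tcp_rot: [100.5, 89.4, -23.8]
ft_force: [0.7, 0.3, -0.8]
finger_gap: 26.2
```

```bash
python3 - <<'E'
from g import *
st()
p,d=snap('side','s15')
cv2.imwrite('pics/s15z.png',cv2.resize(p[120:330,170:370],None,fx=2.8,fy=2.8,interpolation=cv2.INTER_CUBIC)[:,:,::-1])
j=[np.cos(np.radians(-80)),np.sin(np.radians(-80)),0]
deltas([(case([-25,-80,200]),DN,j),(case([-25,-80,75]),DN,j)])
E
```

```text
t 24.0 tcp [ 527.6 -136.4  219.4] x [ 0.01 -0.   -1.  ] z [-0.56 -0.83 -0.  ] F [ 0.7  0.3 -0.8] gap 26.2 q [-20.  -1.  96.  -0.  85. 104.]
shift [  1.58 -14.86 -23.07] rv [-44.3   0.1  -0.3] n 5.5
shift [ 14.08 -14.93 -23.06] rv [-44.3   0.1  -0.3] n 6.2
```

View pics/s15z.png

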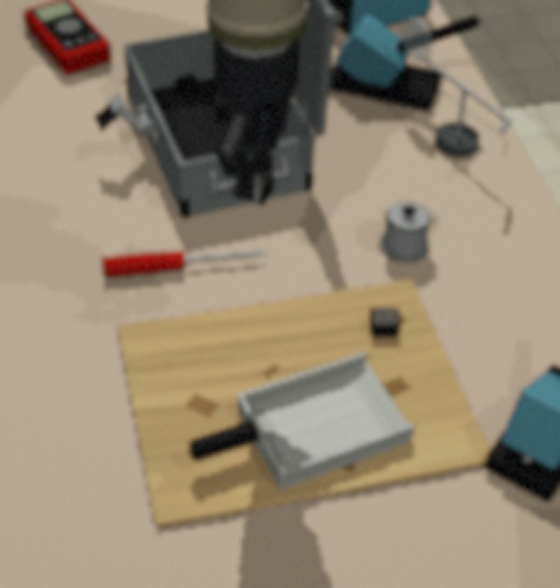

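servo_tool --commands '[[[255, 1.6, -14.5, -24.8, -44, 0, 0], [255, 1.6, -14.5, -24.8, -44, 0, 0], [255, 1.6, -14.5, -24.8, -44, 0, 0], [255, 1.6, -14.5, -24.8, -44, 0, 0], [255, 1.6, -14.5, -24.8, -44, 0, 0], [255, 1.6, -14.5, -24.8, -44, 0, 0], [255, 1.6, -14.5, -24.8, -44, 0, 0], [255, 1.6, -14.5, -24.8, -44, 0, 0]]]'

```text
time: 24.85
tool_pos: [543.9, 151.5, 195.5]
tcp_rot: [-52.9, 89.8, -133.1]
ft_force: [0.3, -0.6, -0.7]
finger_gap: 26.0
```

```bash
python3 look.py 16; python3 - <<'E'
from g import *
deltas([(case([-25,-60,150]),DN,Rc.apply([0,1,0])),(case([-25,-60,45]),DN,Rc.apply([0,1,0]))])
E
```

```text
t 24.9 tcp [543.9 151.5 195.5] x [-0. -0. -1.] z [ 0.17 -0.99  0.  ] F [ 0.3 -0.6 -0.7] gap 26.0 q [10.  3. 93. -0. 83. 91.]
shift [ 4.66 -1.22 -1.03] rv [1.5 0.1 0.1] n 1.0
shift [15.16 -1.2  -1.06] rv [1.5 0.1 0.1] n 3.0
```

View pics/t16z.png

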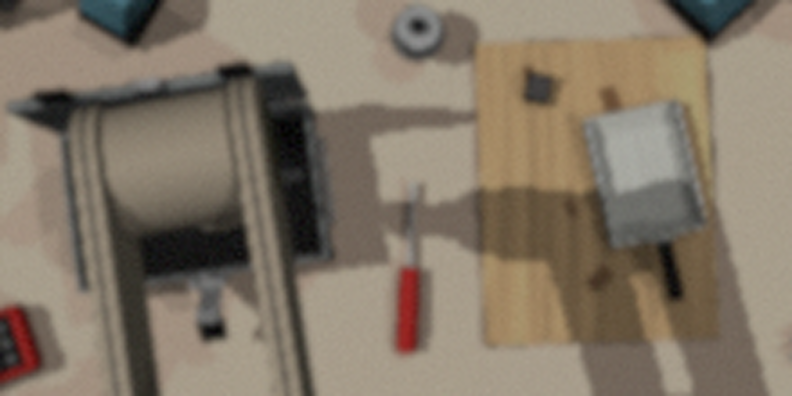

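View pics/s16z.png

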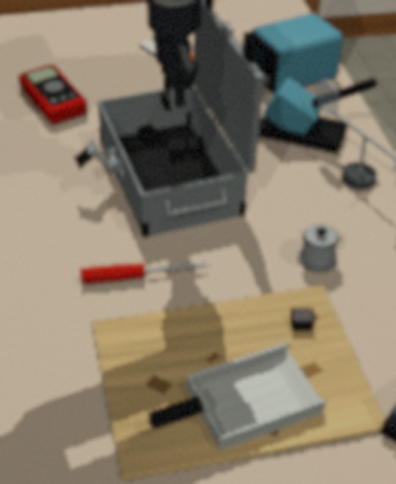

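servo_tool --commands '[[[255, 4.7, -1.2, -1, 1.5, 0, 0], [255, 9, -1.2, -1, 1.5, 0, 0], [255, 13, -1.2, -1, 1.5, 0, 0], [255, 14.2, -1.2, -1, 1.5, 0, 0], [100, 14.2, -1.2, -1, 1.5, 0, 0], [100, 14.2, -1.2, -1, 1.5, 0, 0], [100, 14.2, -1.2, -1, 1.5, 0, 0], [100, 14.2, -1.2, -1, 1.5, 0, 0]]]'

```text
time: 25.75
tool_pos: [534.0, 158.8, 58.7]
tcp_rot: [75.9, 89.7, -5.9]
ft_force: [0.3, -0.4, -0.1]
finger_gap: 52.0
```

servo_tool --commands '[[[100, -5, 0, 0, 0, 0, 0], [100, -10, 0, 0, 0, 0, 0], [100, -15, 0, 0, 0, 0, 0], [0, -17, 4, 3, 0, 0, 0], [0, -17, 6, 8, 0, 0, 0], [0, -17, 8, 13, 0, 0, 0], [0, -17, 9, 18, 0, 0, 0], [0, -17, 10, 23, 0, 0, 0]]]'

```text
time: 26.55
tool_pos: [660.5, -44.4, 228.4]
tcp_rot: [60.7, 89.7, -21.1]
ft_force: [0.3, 0.6, 0.1]
finger_gap: 85.7
```

```bash
python3 look.py 17; python3 - <<'E'
from g import *
j=[np.cos(np.radians(-102)),np.sin(np.radians(-102)),0]
deltas([([671,-151,100],DN,j)])
E
```

```text
t 26.6 tcp [660.5 -44.4 228.4] x [ 0. -0. -1.] z [ 0.14 -0.99  0.  ] F [0.3 0.6 0.1] gap 85.7 q [-8. 17. 75. -0. 88. 74.]
shift [12.81 -0.42 10.16] rv [19.9  0.2 -0.2] n 3.3
```

View pics/t17z.png

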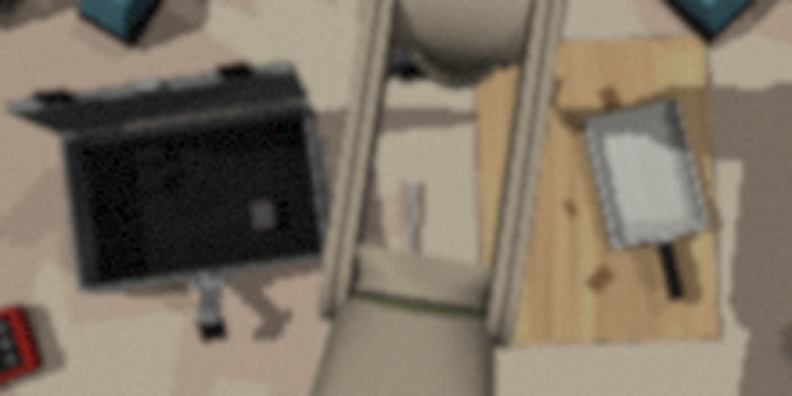

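View pics/s17z.png

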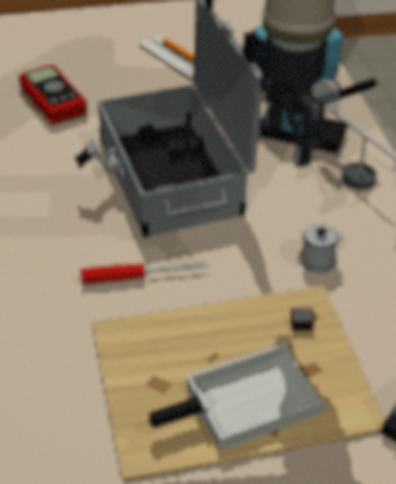

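servo_tool --commands '[[[0, 3, -0.4, 10.2, 20, 0, 0], [0, 3, -0.4, 10.2, 20, 0, 0], [0, 3, -0.4, 10.2, 20, 0, 0], [0, 8, -0.4, 10.2, 20, 0, 0], [0, 12.8, -0.4, 10.2, 20, 0, 0], [0, 12.8, -0.4, 10.2, 20, 0, 0], [0, 12.8, -0.4, 10.2, 20, 0, 0]]]'

```text
time: 27.35
tool_pos: [669.7, -143.8, 99.4]
tcp_rot: [26.6, 90.0, -75.2]
ft_force: [0.4, -0.2, 1.4]
finger_gap: 85.2
```

```bash
python3 - <<'E'
from g import *
st()
j=[np.cos(np.radians(-102)),np.sin(np.radians(-102)),0]
deltas([([671,-151,40],DN,j),([671,-151,14],DN,j)])
p,d=snap('side','s18')
cv2.imwrite('pics/s18z.png',cv2.resize(p[160:330,190:350],None,fx=3.5,fy=3.5,interpolation=cv2.INTER_CUBIC)[:,:,::-1])
E
```

```text
t 27.4 tcp [ 669.7 -143.8   99.4] x [ 0. -0. -1.] z [-0.2  -0.98  0.  ] F [ 0.4 -0.2  1.4] gap 85.2 q [-16.  25.  78.  -0.  77.  85.]
shift [5.94 0.27 0.67] rv [ 0.2  0.  -0. ] n 1.2
shift [8.54 0.27 0.67] rv [ 0.2  0.  -0. ] n 1.7
```

View pics/s18z.png

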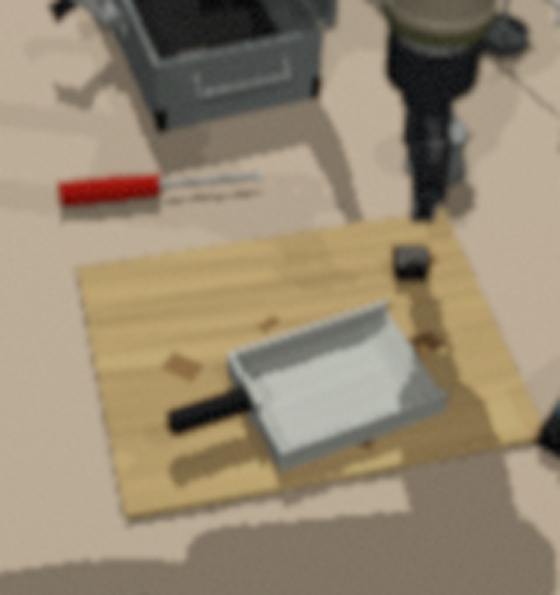

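servo_tool --commands '[[[60, 0, 0.3, 0.7, 0, 0, 0], [60, 4, 0.3, 0.7, 0, 0, 0], [60, 7, 0.3, 0.7, 0, 0, 0], [60, 8.5, 0.3, 0.7, 0, 0, 0], [60, 8.5, 0.3, 0.7, 0, 0, 0], [60, 8.5, 0.3, 0.7, 0, 0, 0]]]'

```text
time: 28.0
tool_pos: [673.3, -152.6, 16.2]
tcp_rot: [75.2, 89.7, -26.6]
ft_force: [-0.4, 0.1, 0.1]
finger_gap: 65.3
```

servo_tool --commands '[[[255, 0, 0, 0, 0, 0, 0], [255, 0, 0, 0, 0, 0, 0], [255, 0, 0, 0, 0, 0, 0], [255, 0, 0, 0, 0, 0, 0], [255, 0, 0, 0, 0, 0, 0], [255, 0, 0, 0, 0, 0, 0]]]'

```text
time: 28.6
tool_pos: [673.1, -152.4, 15.9]
tcp_rot: [76.5, 89.7, -25.3]
ft_force: [0.1, -0.8, 5.8]
finger_gap: 26.0
```

servo_tool --commands '[[[255, -3, 0, 0, 0, 0, 0], [255, -8, 0, 0, 0, 0, 0], [255, -13, 0, 0, 0, 0, 0], [255, -18, 0, 0, 0, 0, 0], [255, -20, 0, 0, 0, 0, 0], [255, -20, 0, 0, 0, 0, 0]]]'

```text
time: 29.2
tool_pos: [674.1, -152.5, 220.7]
tcp_rot: [80.9, 89.3, -20.8]
ft_force: [-0.0, -0.5, -0.5]
finger_gap: 26.0
```

```bash
python3 - <<'E'
from g import *
st()
p,d=snap('side','s19')
cv2.imwrite('pics/s19z.png',cv2.resize(p[120:330,170:370],None,fx=2.8,fy=2.8,interpolation=cv2.INTER_CUBIC)[:,:,::-1])
deltas([(case([-25,-60,200]),DN,Rc.apply([0,1,0])),(case([-25,-60,60]),DN,Rc.apply([0,1,0])),(case([-25,-10,60]),DN,Rc.apply([0,1,0]))])
E
```

```text
t 29.2 tcp [ 674.1 -152.5  220.7] x [ 0.01 -0.   -1.  ] z [-0.2  -0.98  0.  ] F [-0.  -0.5 -0.5] gap 26.0 q [-17.  21.  70.  -0.  88.  85.]
shift [  1.52 -20.24 -27.46] rv [-20.    0.2  -0.4] n 6.8
shift [ 15.52 -20.34 -27.48] rv [-20.    0.2  -0.4] n 7.5
shift [ 15.5  -22.05 -32.18] rv [-20.    0.2  -0.4] n 8.4
```

View pics/s19z.png

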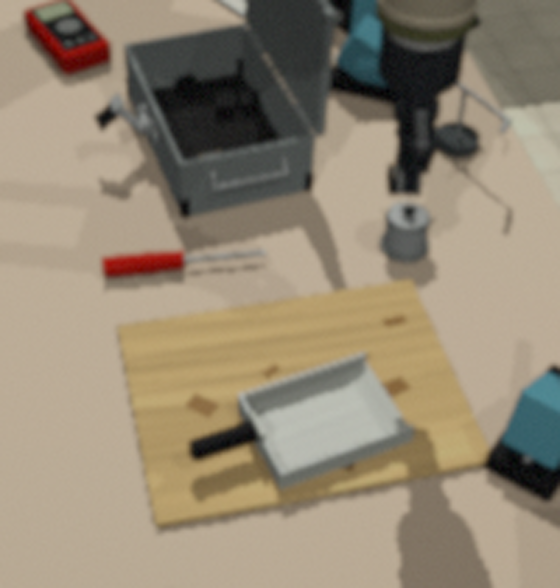

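servo_tool --commands '[[[255, 1, -4.5, -2, -5, 0, 0], [255, 1.5, -9, -4.2, -10, 0, 0], [255, 1.5, -13, -7.2, -15, 0, 0], [255, 1.5, -17, -10.2, -20, 0, 0], [255, 1.5, -20, -14, -20, 0, 0], [255, 1.5, -20.5, -19, -20, 0, 0], [255, 1.5, -21, -24, -20, 0, 0], [255, 1.5, -21.5, -29, -20, 0, 0]]]'

```text
time: 30.05
tool_pos: [518.6, 176.9, 196.1]
tcp_rot: [-32.0, 89.9, -113.8]
ft_force: [0.4, -0.0, -0.1]
finger_gap: 26.2
```

servo_tool --commands '[[[255, 0, -0.2, -2, 0, 0, 0], [255, 0, -0.2, -2, 0, 0, 0]]]'

```text
time: 30.25
tool_pos: [513.3, 197.4, 195.5]
tcp_rot: [-61.1, 89.8, -142.7]
ft_force: [0.3, -0.9, 0.0]
finger_gap: 26.0
```

```bash
python3 - <<'E'
from g import *
st()
deltas([(case([-25,-15,60]),DN,Rc.apply([0,1,0]))])
E
```

```text
t 30.2 tcp [513.3 197.4 195.5] x [-0. -0. -1.] z [ 0.15 -0.99  0.  ] F [ 0.3 -0.9  0. ] gap 26.0 q [16.  1. 96. -0. 83. 97.]
shift [13.55  1.21 -0.37] rv [0.2 0.1 0.1] n 2.7
```

servo_tool --commands '[[[255, 4.5, 1.2, -0.4, 0, 0, 0], [255, 9, 1.2, -0.4, 0, 0, 0], [255, 12.5, 1.2, -0.4, 0, 0, 0], [255, 13.5, 1.2, -0.4, 0, 0, 0], [100, 13.5, 1.2, -0.4, 0, 0, 0], [100, 13.5, 1.2, -0.4, 0, 0, 0], [100, 13.5, 1.2, -0.4, 0, 0, 0], [100, 13.5, 1.2, -0.4, 0, 0, 0]]]'

```text
time: 31.05
tool_pos: [528.6, 200.6, 65.6]
tcp_rot: [77.8, 89.7, -4.0]
ft_force: [0.4, 0.4, -0.5]
finger_gap: 52.3
```

servo_tool --commands '[[[100, -5, 0, 0, 0, 0, 0], [100, -10, 0, 0, 0, 0, 0], [100, -15, 0, 0, 0, 0, 0], [0, -20, 0, 4, 0, 0, 0], [0, -22, 0, 9, 0, 0, 0], [0, -22, 0, 14, 0, 0, 0], [0, -22, 0, 19, 0, 0, 0], [0, -22, 0, 22, 0, 0, 0]]]'

```text
time: 31.85
tool_pos: [558.5, -19.3, 286.0]
tcp_rot: [61.8, 89.6, -20.0]
ft_force: [0.6, -0.4, 0.4]
finger_gap: 85.4
```

```bash
python3 look.py 20; python3 - <<'E'
from g import *
for n,f,roi in(('top','t20',(160,165,245,235)),('side','s20',(190,110,300,200))):
    z=np.load(f'pics/{f}.npz');p=z['p'];W=pts(n,z['d'])
    x0,y0,x1,y1=roi
    q=p[y0:y1,x0:x1].astype(float);q=np.clip((q/255)**.45*255*1.0,0,255).astype(np.uint8)
    cv2.imwrite(f'pics/{f}g.png',cv2.resize(q,None,fx=6,fy=6,interpolation=cv2.INTER_CUBIC)[:,:,::-1])
    if n=='top':
        c=Rc.inv().apply((W-C).reshape(-1,3)).reshape(W.shape)
        m=(abs(c[...,0])<78)&(abs(c[...,1])<128)
        im=np.where(m,np.clip(c[...,2]*5,0,255),0)[y0:y1,x0:x1].astype(np.uint8)
        cv2.imwrite('pics/dep20.png',cv2.resize(im,None,fx=6,fy=6,interpolation=cv2.INTER_NEAREST))
E
```

```text
t 31.9 tcp [558.5 -19.3 286. ] x [ 0.01 -0.   -1.  ] z [ 0.14 -0.99  0.  ] F [ 0.6 -0.4  0.4] gap 85.4 q [-7. -0. 88. -0. 92. 75.]
```

View pics/t20g.png

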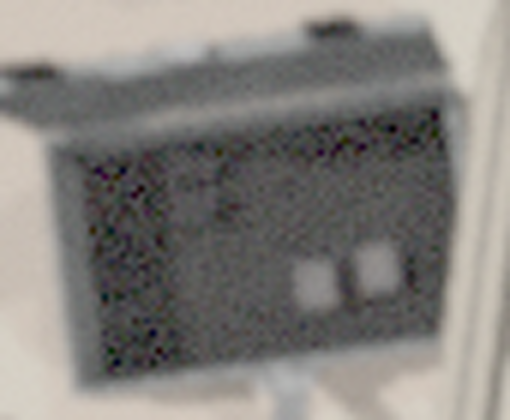

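View pics/s20g.png

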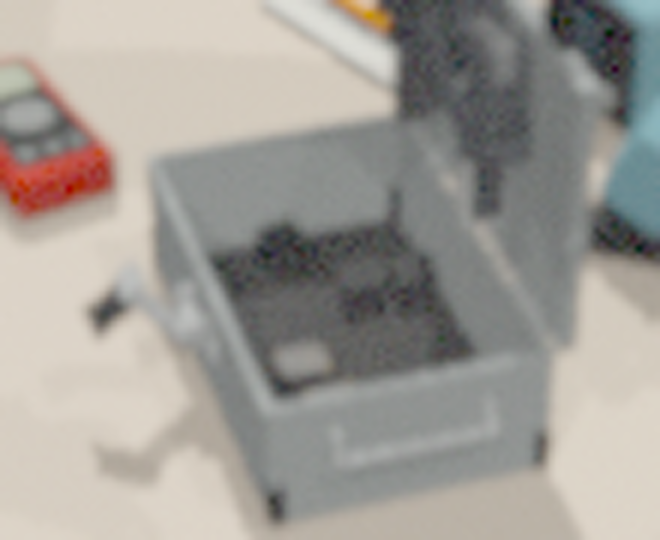

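View pics/dep20.png

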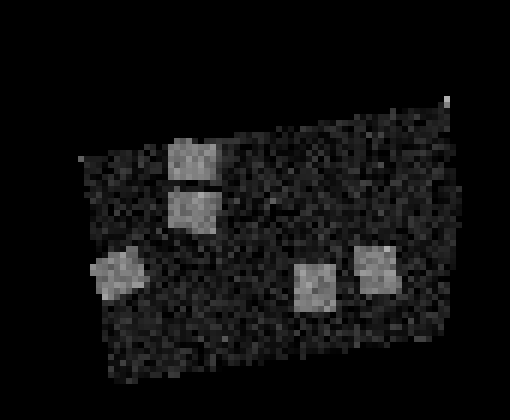

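View pics/t20z.png

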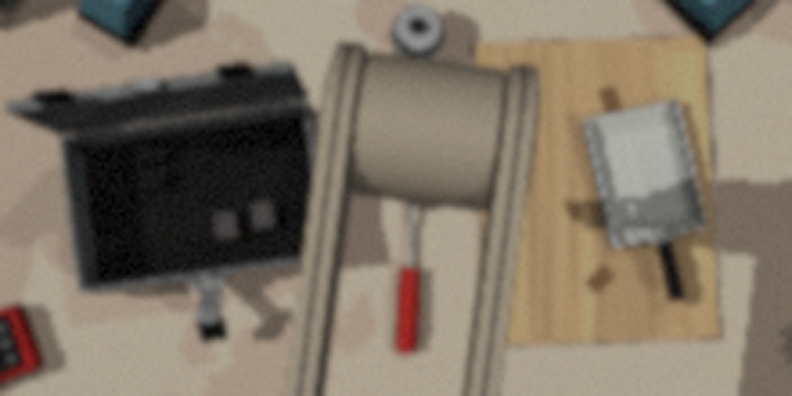

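```bash
python3 - <<'E'
from g import *
j=Rc.apply([0,1,0]);L=np.array([666.7,154.7,260.5])
deltas([(L+[0,0,90],DN,j),(L,DN,j)])
# current lip from top depth
z=np.load('pics/t20.npz');W=pts('top',z['d']);hsv=cv2.cvtColor(z['p'],cv2.COLOR_RGB2HSV)
m=(hsv[...,2]<70)&(W[...,2]>255)&(W[...,2]<320)&(W[...,1]>50)
c=Rc.inv().apply((W-C)[m]);
for s in(1,-1): k=c[c[:,1]*s>0];print(len(k),np.median(k,0).round(1) if len(k) else None)
E
```

```text
shift [ -6.56  13.17 -16.04] rv [-0.3  0.2 -0.2] n 4.4
shift [  2.44  13.14 -16.08] rv [-0.3  0.2 -0.2] n 4.2
54 [ 90.9  78.8 272.9]
60 [ 90.7 -84.3 262.7]
```

servo_tool --commands '[[[0, -5, 2, -1, 0, 0, 0], [0, -6.5, 5, -4, 0, 0, 0], [0, -6.5, 8.5, -8, 0, 0, 0], [0, -6.5, 11, -12, 0, 0, 0], [0, -6.5, 13.1, -16, 0, 0, 0], [0, -6.5, 13.1, -16, 0, 0, 0], [0, -6.5, 13.1, -16, 0, 0, 0]]]'

```text
time: 32.65
tool_pos: [664.4, 161.9, 348.6]
tcp_rot: [42.0, 89.9, -39.6]
ft_force: [-0.3, 0.2, 0.7]
finger_gap: 85.3
```

```bash
python3 look.py 21; python3 - <<'E'
from g import *
j=Rc.apply([0,1,0]);L=np.array([666.7,154.7,260.5])
deltas([(L,DN,j)])
E
```

```text
t 32.6 tcp [664.4 161.9 348.6] x [ 0. -0. -1.] z [ 0.15 -0.99  0.  ] F [-0.3  0.2  0.7] gap 85.3 q [  9.  20.  59.  -0. 101.  91.]
shift [8.89 0.12 0.52] rv [ 0.   0.1 -0.2] n 1.8
```

View pics/s21z.png

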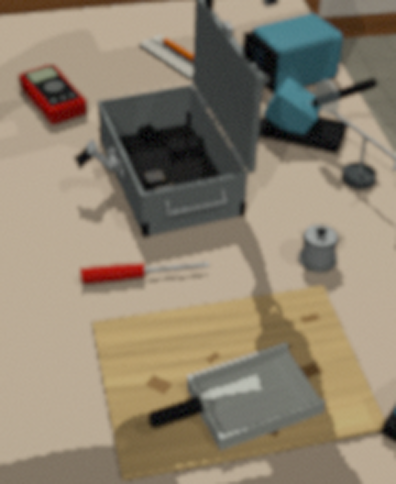

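View pics/t21z.png

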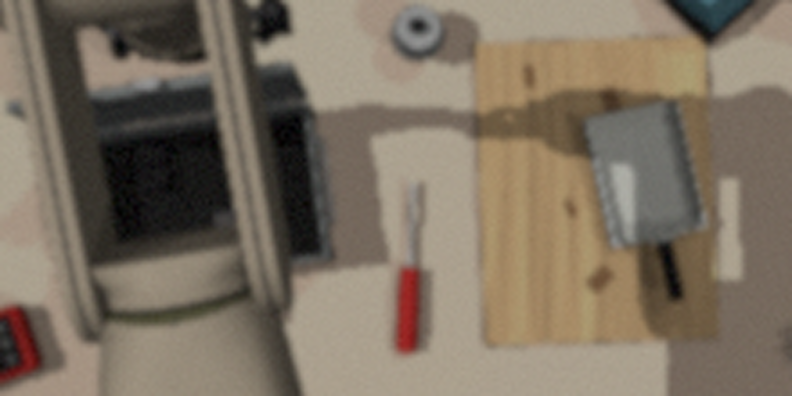

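servo_tool --commands '[[[0, 2, 0.1, 0.5, 0, 0, 0], [0, 5, 0.1, 0.5, 0, 0, 0], [0, 8, 0.1, 0.5, 0, 0, 0], [0, 8.9, 0.1, 0.5, 0, 0, 0], [0, 8.9, 0.1, 0.5, 0, 0, 0]]]'

```text
time: 33.25
tool_pos: [665.5, 153.8, 258.4]
tcp_rot: [-31.5, 89.9, -113.4]
ft_force: [-0.2, -0.3, -0.5]
finger_gap: 85.4
```

servo_tool --commands '[[[255, 0, 0, 0, 0, 0, 0], [255, 0, 0, 0, 0, 0, 0], [255, 0, 0, 0, 0, 0, 0], [255, 0, 0, 0, 0, 0, 0], [255, 0, 0, 0, 0, 0, 0], [255, 0, 0, 0, 0, 0, 0]]]' --force 40

```text
time: 33.85
tool_pos: [667.2, 154.8, 261.2]
tcp_rot: [61.0, 89.7, -20.8]
ft_force: [0.2, -3.0, 6.2]
finger_gap: 30.2
```

```bash
python3 - <<'E'
from g import *
st();p,q,s=cur();c=Rc.inv().apply(p-C);th0=np.arctan2(c[2]+19-86,85-c[0])-np.arctan2(7,194);print('th',th0)
a0=np.arctan2(7,194);rr=np.hypot(7,194)
P=lambda th:Rc.apply([85-rr*np.cos(a0+th),0,86+rr*np.sin(a0+th)])
deltas([(p+P(th)-P(th0),None,None) for th in np.arange(1.55,-.01,-.1)]+[(p+P(0)-P(th0),None,None)])
E
```

```text
t 33.9 tcp [667.2 154.8 261.2] x [ 0. -0. -1.] z [ 0.14 -0.99  0.  ] F [ 0.2 -3.   6.2] gap 30.2 q [ 9. 20. 68. -0. 92. 91.]
th 1.6601379350389922
shift [-0.16 -2.13  0.  ] rv [0. 0. 0.] n 0.4
shift [-0.1  -4.07  0.  ] rv [0. 0. 0.] n 0.8
shift [ 0.15 -5.99  0.  ] rv [0. 0. 0.] n 1.2
shift [ 0.6  -7.88 -0.  ] rv [0. 0. 0.] n 1.6
shift [ 1.23 -9.72 -0.  ] rv [0. 0. 0.] n 2.0
shift [  2.04 -11.48  -0.  ] rv [0. 0. 0.] n 2.3
shift [ 3.020e+00 -1.316e+01 -1.000e-02] rv [0. 0. 0.] n 2.7
shift [ 4.160e+00 -1.472e+01 -1.000e-02] rv [0. 0. 0.] n 3.1
shift [ 5.460e+00 -1.617e+01 -1.000e-02] rv [0. 0. 0.] n 3.4
shift [ 6.890e+00 -1.748e+01 -1.000e-02] rv [0. 0. 0.] n 3.8
shift [  8.45 -18.64  -0.02] rv [0. 0. 0.] n 4.1
shift [ 10.11 -19.63  -0.02] rv [0. 0. 0.] n 4.4
shift [ 1.187e+01 -2.046e+01 -2.000e-02] rv [0. 0. 0.] n 4.7
shift [ 13.7  -21.11  -0.03] rv [0. 0. 0.] n 5.0
shift [ 15.58 -21.57  -0.03] rv [0. 0. 0.] n 5.3
shift [ 17.5  -21.84  -0.04] rv [0. 0. 0.] n 5.6
shift [ 18.47 -21.9   -0.04] rv [0. 0. 0.] n 5.7
```

servo_tool --commands '[[[255, -0.1, -1, 0, 0, 0, 0], [255, -0.2, -2.1, 0, 0, 0, 0], [255, -0.1, -4.1, 0, 0, 0, 0], [255, 0.1, -6, 0, 0, 0, 0], [255, 0.6, -7.9, 0, 0, 0, 0], [255, 1.2, -9.7, 0, 0, 0, 0], [255, 2, -11.5, 0, 0, 0, 0], [255, 3, -13.2, 0, 0, 0, 0]]]'

```text
time: 34.65
tool_pos: [535.9, 136.4, 229.8]
tcp_rot: [71.0, 89.8, -10.8]
ft_force: [2.7, -0.1, 0.9]
finger_gap: 0.2
```

servo_tool --commands '[[[255, 1.1, -1.5, 0, 0, 0, 0], [255, 2.4, -3, 0, 0, 0, 0], [255, 3.9, -4.3, 0, 0, 0, 0], [255, 5.4, -5.5, 0, 0, 0, 0], [255, 7.1, -6.5, 0, 0, 0, 0], [255, 8.8, -7.3, 0, 0, 0, 0], [255, 10.7, -7.9, 0, 0, 0, 0], [255, 12.5, -8.4, 0, 0, 0, 0]]]'

```text
time: 35.45
tool_pos: [453.2, 124.2, 104.0]
tcp_rot: [66.5, 89.8, -15.2]
ft_force: [1.0, 0.4, 1.2]
finger_gap: -0.3
```

```bash
python3 - <<'E'
from g import *
st();p,q,s=cur();c=Rc.inv().apply(p-C);th0=np.arctan2(c[2]+19-86,85-c[0])-np.arctan2(7,194);print('th',th0,c)
E
```

```text
t 35.5 tcp [453.2 124.2 104. ] x [ 0. -0. -1.] z [ 0.14 -0.99  0.  ] F [1.  0.4 1.2] gap -0.3 q [  9.  -7. 114.  -0.  73.  91.]
th 0.15475649746493286 [-106.65929321  -82.38955553  104.02354439]
```

Gap 0: the lip slipped out. I'll look.

```bash
python3 - <<'E'
from g import *
p,d=snap('side','s22')
cv2.imwrite('pics/s22z.png',cv2.resize(p[50:220,150:330],None,fx=3.5,fy=3.5,interpolation=cv2.INTER_CUBIC)[:,:,::-1])
E
```

```text
(no output)
```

View pics/s22z.png

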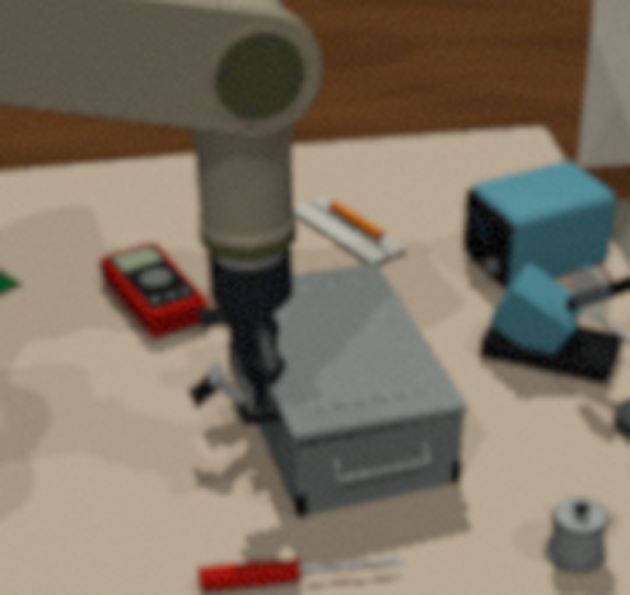

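servo_tool --commands '[[[255, 0.3, 0, 0, 0, 0, 0], [255, 0.6, 0, 0, 0, 0, 0], [255, 0.8, 0, 0, 0, 0, 0], [255, 0.8, 0, 0, 0, 0, 0]]]'

```text
time: 35.9
tool_pos: [453.8, 124.2, 97.0]
tcp_rot: [63.6, 89.8, -18.2]
ft_force: [-0.4, 0.8, 1.6]
finger_gap: -0.1
```

servo_tool --commands '[[[255, 0.2, 0, 0, 0, 0, 0], [255, 0.4, 0, 0, 0, 0, 0], [255, 0.4, 0, 0, 0, 0, 0]]]'

```text
time: 36.2
tool_pos: [454.1, 124.2, 96.4]
tcp_rot: [60.2, 89.8, -21.6]
ft_force: [-17.6, -3.2, 36.1]
finger_gap: 0.1
```

servo_tool --commands '[[[255, -4, 0, 0, 0, 0, 0], [0, -8, -1, 0, 0, 0, 0], [0, -12, 4, 5, 0, 0, 0], [0, -14, 4, 10, 0, 0, 0], [0, -14, 4, 15, 0, 0, 0], [0, -14, 4, 15, 0, 0, 0]]]'

```text
time: 36.8
tool_pos: [515.3, -21.7, 234.6]
tcp_rot: [53.7, 89.7, -28.1]
ft_force: [-0.9, 1.1, -0.6]
finger_gap: 72.2
```

```bash
python3 look.py 23; python3 - <<'E'
from g import *
z=np.load('pics/t23.npz');p=z['p'];W=pts('top',z['d']);hsv=cv2.cvtColor(p,cv2.COLOR_RGB2HSV)
c=Rc.inv().apply((W-C).reshape(-1,3)).reshape(W.shape)
L=(abs(c[...,0])<75)&(abs(c[...,1])<120)&(c[...,2]>60)
A=np.c_[c[L][:,0],np.ones(L.sum())];print('lid plane slope',np.linalg.lstsq(A,c[L][:,2],rcond=None)[0],'n',L.sum())
t=(abs(c[...,1])<30)&(c[...,0]<-115)&(c[...,0]>-175)&(c[...,2]>20)&(hsv[...,2]<60)
print('tab',t.sum(),np.median(c[t],0).round(1))
cv2.imwrite('pics/t23g.png',cv2.resize(p[165:255,155:250],None,fx=6,fy=6,interpolation=cv2.INTER_CUBIC)[:,:,::-1])
E
```

```text
t 36.8 tcp [515.3 -21.7 234.6] x [ 0.01 -0.   -1.  ] z [ 0.14 -0.99  0.  ] F [-0.9  1.1 -0.6] gap 72.2 q [-8. -6. 99. -0. 87. 74.]
lid plane slope [-8.25195860e-04  1.00271506e+02] n 2462
tab 22 [-144.1    0.9   78.2]
```

View pics/t23g.png

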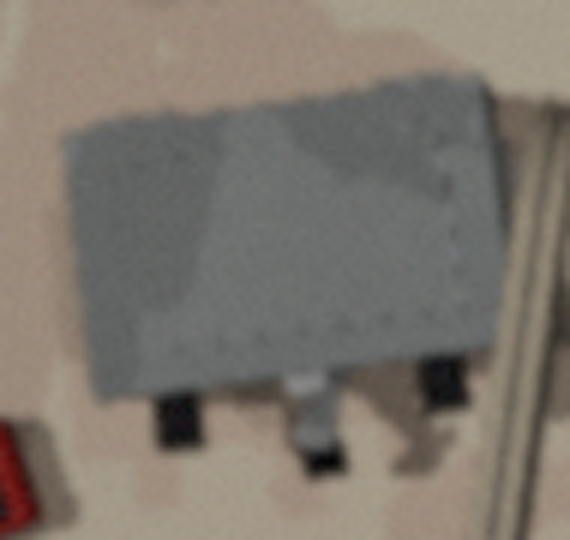

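View pics/s23z.png

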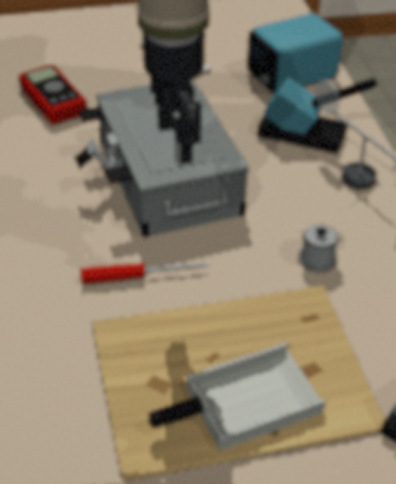

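```bash
python3 - <<'E'
from g import *
for n,f in(('top','t23'),('side','s23'),('top','t2')):
    z=np.load(f'pics/{f}.npz');p=z['p'];W=pts(n,z['d']);hsv=cv2.cvtColor(p,cv2.COLOR_RGB2HSV)
    c=Rc.inv().apply((W-C).reshape(-1,3)).reshape(W.shape)
    t=(abs(c[...,1])<22)&(c[...,0]<-100)&(c[...,0]>-175)&(c[...,2]>12)&(c[...,2]<150)
    k=np.c_[c[t],hsv[t][:,2]];print(n,f);print(k[np.argsort(k[:,0])].round(0).astype(int).tolist()[:60])
E
```

```text
top t23
[[-157, 14, 66, 133], [-157, -10, 69, 128], [-156, -6, 66, 120], [-155, -2, 69, 113], [-155, 2, 66, 107], [-154, 4, 75, 92], [-154, 9, 72, 85], [-153, 12, 72, 101], [-153, 17, 66, 132], [-153, -11, 70, 92], [-152, -8, 77, 71], [-151, -4, 75, 59], [-151, 1, 66, 56], [-150, 4, 76, 45], [-150, 8, 71, 44], [-149, 11, 77, 68], [-149, -11, 69, 82], [-149, 15, 77, 113], [-148, -9, 80, 36], [-148, -4, 73, 19], [-147, 0, 72, 13], [-147, 3, 78, 19], [-146, 7, 77, 20], [-145, 10, 83, 53], [-145, -12, 75, 82], [-145, 13, 83, 98], [-144, -9, 80, 35], [-144, -5, 74, 9], [-143, -1, 77, 14], [-143, 3, 72, 12], [-142, 6, 78, 27], [-142, 9, 81, 47], [-141, 13, 80, 83], [-141, -10, 79, 51], [-140, -6, 81, 33], [-139, -3, 83, 43], [-139, 0, 86, 46], [-138, 5, 81, 51], [-138, 9, 81, 58], [-137, 13, 80, 73], [-137, 17, 79, 102], [-137, -11, 83, 71], [-136, -7, 85, 60], [-136, -3, 83, 75], [-135, -1, 90, 84], [-134, 3, 90, 88], [-134, 6, 96, 84], [-133, 10, 94, 89], [-133, 15, 85, 96], [-133, -12, 84, 96], [-132, -8, 88, 83], [-132, -5, 92, 97], [-131, -2, 94, 103], [-131, 1, 97, 103], [-130, 6, 95
[... 1626 characters left out ...]
 93, 74], [-121, -7, 71, 102], [-121, -4, 74, 96], [-120, 0, 76, 91], [-120, 5, 69, 91], [-119, 8, 69, 77], [-117, -8, 72, 107], [-117, -4, 69, 92], [-116, 0, 71, 89], [-116, 4, 67, 89], [-115, 9, 61, 85], [-115, 13, 61, 67], [-114, -7, 63, 104], [-113, -3, 64, 94], [-112, -1, 71, 87], [-112, 5, 61, 86], [-111, 9, 59, 84], [-111, 13, 58, 74], [-110, -7, 61, 100], [-109, -3, 58, 92], [-109, 1, 59, 88], [-108, 4, 64, 84], [-108, 8, 61, 85], [-107, 12, 59, 81], [-106, -7, 54, 96], [-105, -3, 54, 89], [-105, 1, 54, 86], [-104, 4, 57, 88], [-104, 10, 47, 93], [-103, 13, 52, 99], [-102, -9, 41, 98], [-102, -7, 53, 91], [-101, -3, 53, 88], [-101, 1, 50, 99], [-101, -2, 97, 104], [-100, 1, 99, 111]]
```

```bash
python3 - <<'E'
from g import *
j=Rc.apply([0,1,0])
deltas([(case([-142,0,160]),DN,j)])
E
```

```text
shift [  7.28  -7.7  -23.59] rv [-0.2  0.2 -0.2] n 5.2
```

servo_tool --commands '[[[0, 2, -4, -4, 0, 0, 0], [0, 4, -7.7, -8, 0, 0, 0], [0, 7.3, -7.7, -12.5, 0, 0, 0], [0, 7.3, -7.7, -17, 0, 0, 0], [0, 7.3, -7.7, -21, 0, 0, 0], [0, 7.3, -7.7, -23.6, 0, 0, 0], [0, 7.3, -7.7, -23.6, 0, 0, 0], [0, 7.3, -7.7, -23.6, 0, 0, 0]]]'

```text
time: 37.7
tool_pos: [403.4, 204.8, 158.8]
tcp_rot: [35.0, 89.9, -46.6]
ft_force: [1.0, -0.6, 1.0]
finger_gap: 85.4
```

```bash
python3 - <<'E'
from g import *
st();j=Rc.apply([0,1,0])
deltas([(case([-142,0,55]),DN,j)])
E
```

```text
t 37.7 tcp [403.4 204.8 158.8] x [ 0. -0. -1.] z [ 0.15 -0.99  0.  ] F [ 1.  -0.6  1. ] gap 85.4 q [ 21. -13. 113.  -0.  80. 102.]
shift [10.38  0.23  0.43] rv [ 0.2  0.1 -0.1] n 2.1
```

servo_tool --commands '[[[0, 3, 0.2, 0.4, 0, 0, 0], [0, 7, 0.2, 0.4, 0, 0, 0], [0, 10, 0.2, 0.4, 0, 0, 0], [0, 10.3, 0.2, 0.4, 0, 0, 0], [0, 10.3, 0.2, 0.4, 0, 0, 0]]]'

```text
time: 38.2
tool_pos: [406.4, 199.2, 55.8]
tcp_rot: [-2.6, 89.9, -84.5]
ft_force: [0.2, 0.6, 1.1]
finger_gap: 85.3
```

servo_tool --commands '[[[255, 0, 0, 0, 0, 0, 0], [255, 0, 0, 0, 0, 0, 0], [255, 0, 0, 0, 0, 0, 0], [255, 0, 0, 0, 0, 0, 0], [255, 0, 0, 0, 0, 0, 0], [255, 0, 0, 0, 0, 0, 0]]]' --force 60

```text
time: 38.8
tool_pos: [406.8, 202.3, 57.1]
tcp_rot: [126.6, 89.8, 44.8]
ft_force: [-6.1, 10.0, 5.4]
finger_gap: 28.7
```

```bash
python3 look.py 24;python3 - <<'E'
from g import *
p,q,s=cur();print(Rc.inv().apply(p-C))
def P(th):
    c,s=np.cos(th),np.sin(th);return np.array([-31*c-44*s-92,0,44*c-31*s+55-19])
deltas([(case(P(th)),None,None) for th in (.6,.5,.4,.3,.2,.1,0,-.08)])
E
```

```text
t 38.8 tcp [406.8 202.3  57.1] x [ 0.  0. -1.] z [ 0.14 -0.99 -0.  ] F [-6.1 10.   5.4] gap 28.7 q [ 20.  -6. 118.   0.  68. 102.]
[-141.47326528    1.49860688   57.12997161]
shift [ 0.23 -0.1   0.15] rv [0. 0. 0.] n 0.1
shift [-0.26  0.12  0.15] rv [0. 0. 0.] n 0.1
shift [-0.73  0.38  0.15] rv [0. 0. 0.] n 0.2
shift [-1.17  0.69  0.15] rv [0. 0. 0.] n 0.3
shift [-1.58  1.04  0.15] rv [0. 0. 0.] n 0.4
shift [-1.95  1.43  0.15] rv [0. 0. 0.] n 0.5
shift [-2.28  1.85  0.15] rv [0. 0. 0.] n 0.6
shift [-2.51  2.22  0.15] rv [0. 0. 0.] n 0.7
```

View pics/s24z.png

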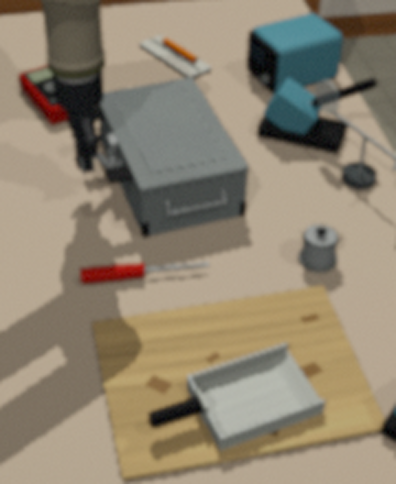

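servo_tool --commands '[[[255, -0.25, 0.15, -0.1, 0, 0, 0], [255, -0.7, 0.4, -0.1, 0, 0, 0], [255, -1.2, 0.7, -0.1, 0, 0, 0], [255, -1.6, 1.05, -0.1, 0, 0, 0], [255, -1.95, 1.45, -0.1, 0, 0, 0], [255, -2.3, 1.85, -0.1, 0, 0, 0], [255, -2.4, 2.2, -0.1, 0, 0, 0], [255, -2.4, 2.3, -0.1, 0, 0, 0]]]'

```text
time: 39.7
tool_pos: [424.9, 205.3, 78.8]
tcp_rot: [-91.5, 89.5, -173.3]
ft_force: [-22.8, 4.9, 11.3]
finger_gap: 28.4
```

```bash
python3 - <<'E'
from g import *
st();p,q,s=cur();print(Rc.inv().apply(p-C)+[0,0,19])
E
```

```text
t 39.7 tcp [424.9 205.3  78.8] x [-0.01 -0.   -1.  ] z [ 0.14 -0.99 -0.  ] F [-22.8   4.9  11.3] gap 28.4 q [ 19.  -5. 114.   0.  71. 101.]
[-123.13291907    1.84629742   97.79287669]
```

servo_tool --commands '[[[255, -0.1, 0.3, 0, 0, 0, 0], [255, -0.1, 0.3, 0, 0, 0, 0], [255, -0.1, 0.3, 0, 0, 0, 0]]]'

```text
time: 40.0
tool_pos: [429.0, 205.8, 80.2]
tcp_rot: [-93.4, 89.7, -175.2]
ft_force: [-12.5, 6.0, 4.7]
finger_gap: 28.6
```

servo_tool --commands '[[[0, 0.1, 0, 0, 0, 0, 0], [0, 0.1, 0, 0, 0, 0, 0], [0, 0, 0, 0, 0, 0, 0], [0, 0, 0, 0, 0, 0, 0], [0, -5, 0, 0, 0, 0, 0], [0, -10, 0, 0, 0, 0, 0], [0, -15, 0, 5, 0, 0, 0], [0, -18, 0, 10, 0, 0, 0]]]'

```text
time: 40.8
tool_pos: [443.6, 129.5, 248.3]
tcp_rot: [75.5, 89.7, -6.2]
ft_force: [1.0, -0.5, -0.5]
finger_gap: 85.2
```

servo_tool --commands '[[[0, 0, 0, 5, 0, 0, 0], [0, 0, 0, 10, 0, 0, 0], [0, 0, 0, 12, 0, 0, 0], [0, 0, 0, 12, 0, 0, 0]]]'

```text
time: 41.2
tool_pos: [460.4, 7.8, 245.4]
tcp_rot: [40.6, 89.8, -41.4]
ft_force: [-0.3, -0.4, -0.1]
finger_gap: 85.5
```

```bash
python3 look.py 25; python3 - <<'E'
from g import *
for n,f in(('top','t25'),('side','s25'),('top','top0')):
    z=np.load(f'pics/{f}.npz');p=z['p'];W=pts(n,z['d']);hsv=cv2.cvtColor(p,cv2.COLOR_RGB2HSV)
    c=Rc.inv().apply((W-C).reshape(-1,3)).reshape(W.shape)
    t=(abs(c[...,1])<14)&(c[...,0]<-95)&(c[...,0]>-175)&(c[...,2]>12)&(c[...,2]<150)&(hsv[...,2]<60)
    k=c[t];print(n,f,len(k),np.median(k,0),k.min(0),k.max(0))
p=np.load('pics/s25.npz')['p']
cv2.imwrite('pics/s25g.png',cv2.resize(p[110:210,190:300],None,fx=6,fy=6,interpolation=cv2.INTER_CUBIC)[:,:,::-1])
E
```

```text
t 41.2 tcp [460.4   7.8 245.4] x [ 0. -0. -1.] z [ 0.14 -0.99  0.  ] F [-0.3 -0.4 -0.1] gap 85.5 q [ -5. -15. 105.  -0.  90.  77.]
top t25 36 [-128.43791236    1.54547516   99.50986485] [-138.58366826  -10.33418074   92.10792478] [-116.70120173   13.27087905  105.66521157]
side s25 24 [-127.90351863   -2.15512231   97.20875523] [-138.11357844  -12.55238686   45.52817923] [-100.02743968    8.73853385  101.20766454]
top top0 35 [-122.00639307    1.07710682  102.82203582] [-133.13432994  -10.70139239   97.55413415] [-111.354243     12.45623474  111.08073129]
```

View pics/s25g.png

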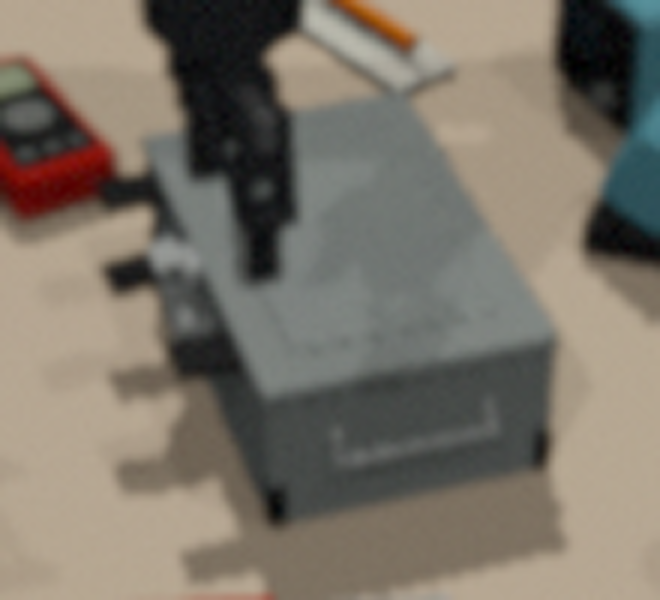

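View pics/t25z.png

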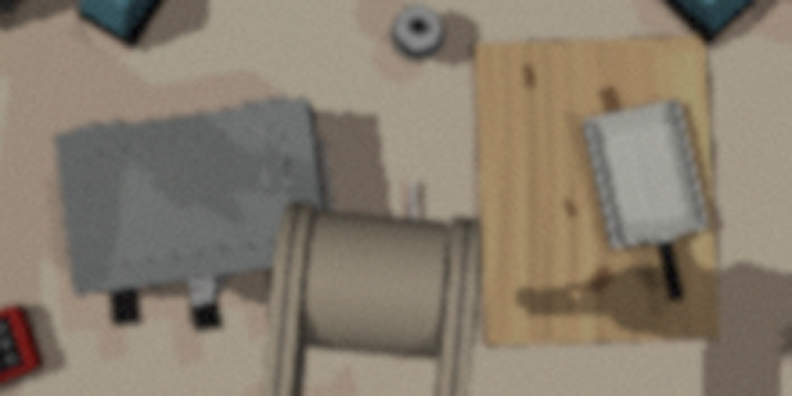

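```bash
python3 - <<'E'
from g import *
j=Rc.apply([0,1,0])
deltas([(case([-175,0,170]),DN,j),(case([-175,0,85]),DN,j)])
E
```

```text
shift [  7.48  -5.94 -19.6 ] rv [-0.1  0.1 -0.1] n 4.4
shift [ 15.98  -5.95 -19.61] rv [-0.1  0.1 -0.1] n 5.2
```

servo_tool --commands '[[[255, 0, -5.9, -5, 0, 0, 0], [255, 3, -5.9, -10, 0, 0, 0], [255, 7, -5.9, -15, 0, 0, 0], [255, 7.5, -5.9, -19.6, 0, 0, 0], [255, 11, -5.9, -19.6, 0, 0, 0], [255, 16, -5.9, -19.6, 0, 0, 0], [255, 16, -5.9, -19.6, 0, 0, 0], [255, 16, -5.9, -19.6, 0, 0, 0]]]'

```text
time: 42.1
tool_pos: [372.3, 196.2, 84.0]
tcp_rot: [-38.3, 89.8, -120.0]
ft_force: [-0.3, 0.4, 0.5]
finger_gap: 0.1
```

```bash
python3 - <<'E'
from g import *
st();p,q,s=cur();print(Rc.inv().apply(p-C));j=Rc.apply([0,1,0])
deltas([(case([-155,0,85]),DN,j),(case([-149,0,85]),DN,j)])
E
```

```text
t 42.1 tcp [372.3 196.2  84. ] x [-0. -0. -1.] z [ 0.14 -0.99  0.  ] F [-0.3  0.4  0.5] gap 0.1 q [ 21. -14. 122.  -0.  72. 103.]
[-176.46959594    0.42116909   83.96619435]
shift [-0.11  2.15  0.05] rv [0.1 0.1 0.1] n 0.4
shift [-0.11  2.75  0.05] rv [0.1 0.1 0.1] n 0.5
```

servo_tool --commands '[[[255, -0.1, 1, 0, 0, 0, 0], [255, -0.1, 2, 0, 0, 0, 0], [255, -0.1, 2.4, 0, 0, 0, 0], [255, -0.1, 2.4, 0, 0, 0, 0]]]'

```text
time: 42.5
tool_pos: [394.1, 199.0, 87.5]
tcp_rot: [-82.7, 89.4, -164.6]
ft_force: [-37.7, -5.5, 30.3]
finger_gap: -0.1
```

servo_tool --commands '[[[255, 0, 0.2, 0, 0, 0, 0], [255, 0, 0.4, 0, 0, 0, 0], [255, 0, 0.4, 0, 0, 0, 0]]]'

```text
time: 42.8
tool_pos: [393.8, 198.9, 86.4]
tcp_rot: [-84.1, 88.9, -165.9]
ft_force: [-56.4, -9.3, 42.3]
finger_gap: 0.0
```

```bash
python3 - <<'E'
from g import *
st();p,q,s=cur();print(Rc.inv().apply(p-C))
E
```

```text
t 42.8 tcp [393.8 198.9  86.4] x [-0.02 -0.   -1.  ] z [ 0.14 -0.99  0.  ] F [-56.4  -9.3  42.3] gap 0.0 q [ 20. -10. 118.   0.  73. 102.]
[-1.54818956e+02 -3.66325343e-02  8.64243399e+01]
```

servo_tool --commands '[[[255, 0, -1.5, 0, 0, 0, 0], [255, 0, -3, 0, 0, 0, 0], [255, -5, -4, 0, 0, 0, 0], [255, -10, -4, 4, 0, 0, 0], [255, -14, -4, 9, 0, 0, 0], [255, -14, -4, 14, 0, 0, 0], [255, -14, -4, 19, 0, 0, 0], [255, -14, -4, 22, 0, 0, 0]]]'

```text
time: 43.6
tool_pos: [394.9, -22.9, 230.1]
tcp_rot: [65.5, 89.4, -16.3]
ft_force: [1.5, -0.8, -0.4]
finger_gap: 0.3
```

```bash
python3 look.py 26; cat > tab.py <<'E'
import sys
from g import *
a=sys.argv[1]
for n,f in(('top','t'+a),('side','s'+a),('top','top0'),('side','side0')):
    z=np.load(f'pics/{f}.npz');p=z['p'];W=pts(n,z['d']);hsv=cv2.cvtColor(p,cv2.COLOR_RGB2HSV)
    c=Rc.inv().apply((W-C).reshape(-1,3)).reshape(W.shape)
    for nm,y in(('tab',0),('lipL',85),('lipR',-85)):
        t=(abs(c[...,1]-y)<12)&(c[...,0]<-100)&(c[...,0]>-175)&(c[...,2]>75)&(c[...,2]<150)&(hsv[...,2]<50)
        k=c[t];
        if len(k): print(n,f,nm,len(k),np.median(k,0).round(1),k.min(0).round(1),k.max(0).round(1))
    if f[0]=='t' : cv2.imwrite('pics/%s_g.png'%f,cv2.resize(p[200:250,170:240],None,fx=8,fy=8,interpolation=cv2.INTER_CUBIC)[:,:,::-1])
    else: cv2.imwrite('pics/%s_g.png'%f,cv2.resize(p[120:190,195:265],None,fx=8,fy=8,interpolation=cv2.INTER_CUBIC)[:,:,::-1])
E
python3 tab.py 26
```

```text
t 43.6 tcp [394.9 -22.9 230.1] x [ 0.01 -0.   -1.  ] z [ 0.14 -0.99  0.  ] F [ 1.5 -0.8 -0.4] gap 0.3 q [-11. -27. 116.  -0.  90.  71.]
top t26 tab 30 [-130.3    1.6   97.6] [-139.2   -9.5   91.2] [-120.4   12.   102.8]
top t26 lipL 33 [-110.3   84.2   97.6] [-119.9   74.2   91.3] [-100.2   95.8  101.9]
top t26 lipR 35 [-110.8  -84.1   97. ] [-122.5  -94.9   91.9] [-100.1  -73.5  103.7]
side s26 tab 4 [-121.6   -8.6   97.3] [-131.3  -11.8   95.7] [-118.4   -3.    99.1]
side s26 lipL 2 [-101.4   79.3   96.7] [-102.4   74.8   95.8] [-100.3   83.7   97.6]
side s26 lipR 28 [-110.4  -84.9   95.1] [-121.2  -96.8   89.4] [-101.7  -73.4   98. ]
top top0 tab 32 [-121.7   -0.   102.8] [-131.5  -10.7   97.6] [-111.9   11.9  111.1]
top top0 lipL 33 [-110.3   84.1   97.5] [-119.9   74.1   93.1] [-100.2   95.7  102.1]
top top0 lipR 35 [-110.8  -84.5   97.6] [-122.5  -94.3   90.9] [-100.1  -73.8  105.8]
side side0 tab 19 [-120.8   -1.2  101.1] [-131.3  -11.2   96.6] [-111.3   10.4  104.1]
side side0 lipL 21 [-113.2   86.3   95.6] [-122.2   75.4   93.9] [-100.    95.3   99.1]
side side0 lipR 30 [-110.9  -83.1   94.9] [-121.7  -95.3   91.9] [-101.7  -73.6   98.2]
```

View pics/s26_g.png

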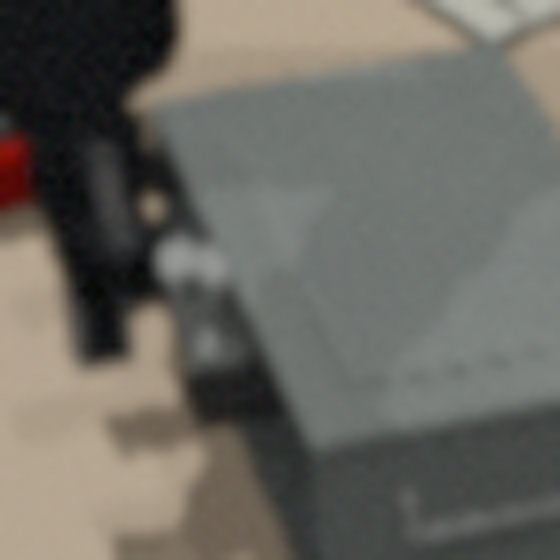

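View pics/side0_g.png

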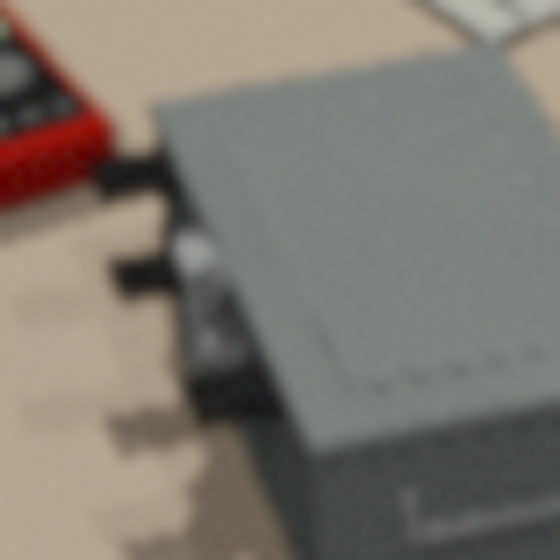

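View pics/t26_g.png

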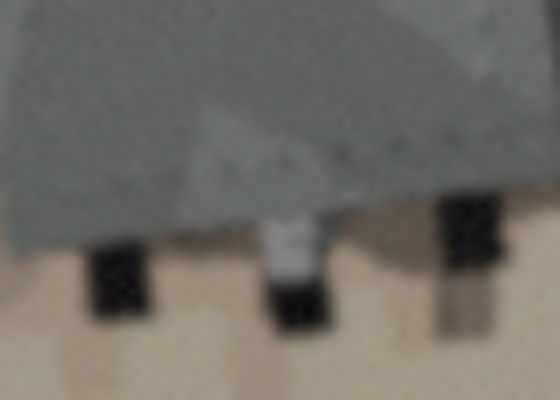

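View pics/top0_g.png

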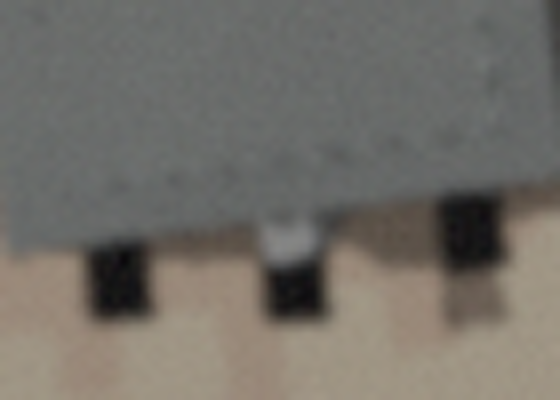

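```bash
python3 - <<'E'
from g import *
for f in('top0','t23','t26','t25'):
    z=np.load(f'pics/{f}.npz');W=pts('top',z['d']);c=Rc.inv().apply((W-C).reshape(-1,3)).reshape(W.shape)
    L=(abs(c[...,0])<78)&(abs(c[...,1]-40)<80)&(c[...,2]>85)&(c[...,2]<130)
    k=c[L];A=np.c_[k[:,0],k[:,1],np.ones(len(k))];s=np.linalg.lstsq(A,k[:,2],rcond=None)[0];res=np.std(k[:,2]-A@s)
    print(f,s,len(k),res/np.sqrt(len(k))/45)
E
```

```text
top0 [ 1.20628755e-03 -6.36927176e-03  1.00486244e+02] 1701 0.0016396109811386008
t23 [ 5.34431904e-04 -2.12056434e-03  1.00366146e+02] 1711 0.0016213307280066745
t26 [-3.55273688e-03 -3.63500671e-03  1.00404544e+02] 1700 0.0015986669205140685
t25 [-2.92724714e-03 -2.26749658e-03  1.00363969e+02] 1703 0.0016255858451541137
```

```bash
python3 - <<'E'
from g import *
j=Rc.apply([0,1,0])
deltas([(case([-134,0,150]),DN,j),(case([-135,0,104]),DN,j),(case([-137,0,86]),DN,j)])
E
```

```text
shift [  7.83   4.93 -22.46] rv [-0.6  0.3 -0.4] n 4.9
shift [ 12.43   4.79 -22.49] rv [-0.6  0.3 -0.4] n 5.2
shift [ 14.23   4.58 -22.5 ] rv [-0.6  0.3 -0.4] n 5.4
```

servo_tool --commands '[[[255, 0, 2, -4, 0, 0, 0], [255, 2, 4.9, -9, 0, 0, 0], [255, 5, 4.9, -13, 0, 0, 0], [255, 7.8, 4.9, -17, 0, 0, 0], [255, 7.8, 4.9, -22, 0, 0, 0], [255, 7.8, 4.9, -22.5, 0, 0, 0], [255, 7.8, 4.9, -22.5, 0, 0, 0]]]'

```text
time: 44.4
tool_pos: [410.0, 211.6, 149.1]
tcp_rot: [74.3, 89.8, -7.3]
ft_force: [0.0, -0.3, -0.9]
finger_gap: 0.0
```

```bash
python3 - <<'E'
from g import *
j=Rc.apply([0,1,0]);st()
deltas([(case([-135,0,104]),DN,j),(case([-137,0,86]),DN,j)])
E
```

```text
t 44.4 tcp [410.  211.6 149.1] x [ 0. -0. -1.] z [ 0.15 -0.99  0.  ] F [ 0.  -0.3 -0.9] gap 0.0 q [ 21. -12. 113.  -0.  79. 103.]
shift [4.51 0.18 1.02] rv [ 0.2  0.1 -0.2] n 0.9
shift [ 6.31 -0.03  1.01] rv [ 0.2  0.1 -0.2] n 1.3
```

Push the tab out a little, then go and press the lid's front edge down.

servo_tool --commands '[[[255, 2, 0.2, 0.6, 0, 0, 0], [255, 4.5, 0.2, 1, 0, 0, 0], [255, 5.2, 0.1, 1, 0, 0, 0], [255, 5.8, 0, 1, 0, 0, 0], [255, 6.4, 0, 1, 0, 0, 0], [255, 6.4, 0, 1, 0, 0, 0], [255, 2, 0, 1, 0, 0, 0], [255, 0, 0, 1, 0, 0, 0]]]'

```text
time: 45.2
tool_pos: [412.2, 199.1, 151.6]
tcp_rot: [75.8, 89.7, -6.1]
ft_force: [1.6, -0.5, 1.3]
finger_gap: -0.2
```

```bash
python3 - <<'E'
from g import *
j=Rc.apply([0,1,0]);st()
deltas([(case([-109,-85,150]),DN,j),(case([-109,-85,105]),DN,j),(case([-109,-85,97]),DN,j)])
E
```

```text
t 45.2 tcp [412.2 199.1 151.6] x [ 0.01 -0.   -1.  ] z [ 0.14 -0.99  0.  ] F [ 1.6 -0.5  1.3] gap -0.2 q [ 19. -12. 113.  -0.  79. 101.]
shift [0.19 2.76 8.25] rv [-0.1  0.1 -0.3] n 1.7
shift [4.69 2.74 8.24] rv [-0.1  0.1 -0.3] n 2.0
shift [5.49 2.74 8.24] rv [-0.1  0.1 -0.3] n 2.1
```

servo_tool --commands '[[[255, 0, 2.7, 4, 0, 0, 0], [255, 0.2, 2.7, 8.2, 0, 0, 0], [255, 2, 2.7, 8.2, 0, 0, 0], [255, 4.7, 2.7, 8.2, 0, 0, 0], [255, 5.3, 2.7, 8.2, 0, 0, 0], [255, 5.7, 2.7, 8.2, 0, 0, 0], [255, 5.8, 2.7, 8.2, 0, 0, 0], [255, 5.8, 2.7, 8.2, 0, 0, 0]]]'

```text
time: 46.0
tool_pos: [450.3, 120.4, 96.1]
tcp_rot: [23.9, 89.7, -57.9]
ft_force: [-26.8, -11.7, 46.4]
finger_gap: 0.1
```

servo_tool --commands '[[[255, 0, 0, 0, 0, 0, 0], [255, 0, 0, 0, 0, 0, 0]]]'

```text
time: 46.2
tool_pos: [450.3, 120.4, 96.1]
tcp_rot: [26.0, 89.7, -55.9]
ft_force: [-25.5, -11.8, 47.0]
finger_gap: -0.0
```

servo_tool --commands '[[[255, -3, 0, 0, 0, 0, 0], [255, -7, 0, 0, 0, 0, 0], [0, -12, 2, 5, 0, 0, 0], [0, -12, 2, 10, 0, 0, 0], [0, -12, 2, 15, 0, 0, 0], [0, -12, 2, 15, 0, 0, 0]]]'

```text
time: 46.8
tool_pos: [491.5, -27.7, 213.2]
tcp_rot: [49.0, 89.6, -33.0]
ft_force: [0.0, 0.3, -0.6]
finger_gap: 58.0
```

```bash
python3 look.py 27; python3 tab.py 27; python3 - <<'E'
from g import *
for f in('t27',):
    z=np.load(f'pics/{f}.npz');W=pts('top',z['d']);c=Rc.inv().apply((W-C).reshape(-1,3)).reshape(W.shape)
    L=(abs(c[...,0])<78)&(abs(c[...,1]-40)<80)&(c[...,2]>85)&(c[...,2]<130)
    k=c[L];A=np.c_[k[:,0],k[:,1],np.ones(len(k))];s=np.linalg.lstsq(A,k[:,2],rcond=None)[0];print(f,s,len(k))
E
```

```text
t 46.8 tcp [491.5 -27.7 213.2] x [ 0.01 -0.   -1.  ] z [ 0.14 -0.99  0.  ] F [ 0.   0.3 -0.6] gap 58.0 q [ -9.  -9. 104.  -0.  85.  73.]
top t27 tab 18 [-142.3    0.    84.7] [-148.1  -10.8   77.6] [-135.6    9.8   89. ]
top t27 lipL 32 [-110.6   84.2   97.7] [-119.9   73.6   91. ] [-100.2   96.2  103.6]
top t27 lipR 32 [-109.5  -83.8   97.8] [-119.9  -94.1   93.3] [-100.1  -73.5  103.6]
side s27 tab 17 [-140.6   -2.5   80.1] [-148.4  -10.2   75.8] [-133.1    5.8   88.2]
side s27 lipL 23 [-112.5   82.6   97. ] [-122.9   75.    92.9] [-100.9   94.9   99.1]
side s27 lipR 32 [-111.6  -85.3   95.5] [-121.8  -95.9   91.2] [-100.4  -74.1   99.5]
top top0 tab 32 [-121.7   -0.   102.8] [-131.5  -10.7   97.6] [-111.9   11.9  111.1]
top top0 lipL 33 [-110.3   84.1   97.5] [-119.9   74.1   93.1] [-100.2   95.7  102.1]
top top0 lipR 35 [-110.8  -84.5   97.6] [-122.5  -94.3   90.9] [-100.1  -73.8  105.8]
side side0 tab 19 [-120.8   -1.2  101.1] [-131.3  -11.2   96.6] [-111.3   10.4  104.1]
side side0 lipL 21 [-113.2   86.3   95.6] [-122.2   75.4   93.9] [-100.    95.3   99.1]
side side0 lipR 30 [-110.9  -83.1   94.9] [-121.7  -95.3   91.9] [-101.7  -73.6   98.2]
t27 [-1.85452774e-03 -5.07043115e-03  1.00449321e+02] 1705
```

View pics/s27_g.png

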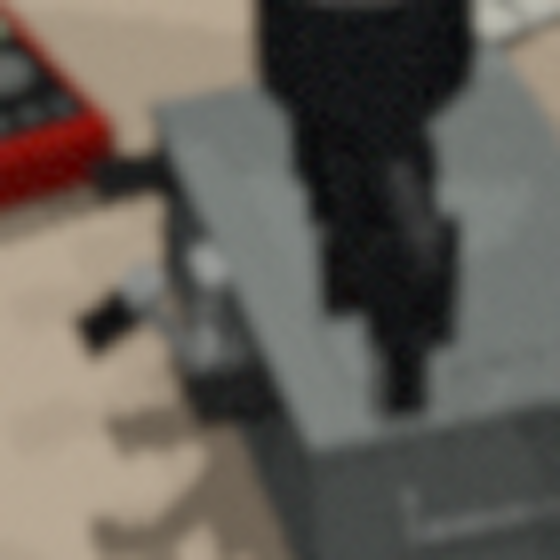

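```bash
python3 - <<'E'
from g import *
j=Rc.apply([0,1,0])
deltas([(case([-139,0,150]),DN,j),(case([-139,0,62]),DN,j)])
E
```

```text
shift [  6.12  -4.95 -23.7 ] rv [-0.3  0.2 -0.2] n 5.0
shift [ 14.92  -4.98 -23.72] rv [-0.3  0.2 -0.2] n 5.7
```

servo_tool --commands '[[[0, 0, -3, -4, 0, 0, 0], [0, 3, -5, -9, 0, 0, 0], [0, 6.1, -5, -14, 0, 0, 0], [0, 6.1, -5, -19, 0, 0, 0], [0, 6.1, -5, -23.7, 0, 0, 0], [0, 6.1, -5, -23.7, 0, 0, 0], [0, 6.1, -5, -23.7, 0, 0, 0]]]'

```text
time: 47.6
tool_pos: [406.0, 206.8, 149.2]
tcp_rot: [59.3, 89.9, -22.3]
ft_force: [-0.4, -0.5, -0.0]
finger_gap: 85.6
```

```bash
python3 - <<'E'
from g import *
st();j=Rc.apply([0,1,0])
deltas([(case([-139,0.5,62]),DN,j)])
E
```

```text
t 47.6 tcp [406.  206.8 149.2] x [ 0. -0. -1.] z [ 0.15 -0.99  0.  ] F [-0.4 -0.5 -0. ] gap 85.6 q [ 21. -12. 113.  -0.  79. 102.]
shift [8.73 0.25 0.55] rv [ 0.3  0.1 -0.1] n 1.7
```

servo_tool --commands '[[[0, 3, 0.2, 0.2, 0, 0, 0], [0, 7, 0.2, 0.2, 0, 0, 0], [0, 8.7, 0.2, 0.2, 0, 0, 0], [0, 8.7, 0.2, 0.2, 0, 0, 0], [0, 8.7, 0.2, 0.2, 0, 0, 0]]]'

```text
time: 48.1
tool_pos: [409.9, 201.9, 62.5]
tcp_rot: [48.1, 89.9, -33.7]
ft_force: [-0.3, -0.3, 0.3]
finger_gap: 85.5
```

servo_tool --commands '[[[255, 0, 0, 0, 0, 0, 0], [255, 0, 0, 0, 0, 0, 0], [255, 0, 0, 0, 0, 0, 0], [255, 0, 0, 0, 0, 0, 0], [255, 0, 0, 0, 0, 0, 0], [255, 0, 0, 0, 0, 0, 0]]]' --force 80

```text
time: 48.7
tool_pos: [409.5, 203.2, 62.4]
tcp_rot: [84.0, 89.9, 2.2]
ft_force: [-4.2, 3.2, 4.8]
finger_gap: 28.2
```

```bash
python3 - <<'E'
from g import *
p,q,s=cur();st();print(Rc.inv().apply(p-C))
def P(th):
    c,s=np.cos(th),np.sin(th);return np.array([-31*c-44*s-92,0,44*c-31*s+55-19])
deltas([(p+Rc.apply(P(th)-P(.45)),None,None) for th in (.4,.3,.2,.1,0,-.1)])
E
```

```text
t 48.7 tcp [409.5 203.2  62.4] x [ 0.  0. -1.] z [ 0.14 -0.99  0.  ] F [-4.2  3.2  4.8] gap 28.2 q [ 20.  -6. 117.  -0.  69. 102.]
[-138.673325      2.03055859   62.36515957]
shift [-0.23  0.14  0.  ] rv [0. 0. 0.] n 0.1
shift [-0.67  0.44  0.  ] rv [0. 0. 0.] n 0.2
shift [-1.08  0.8   0.  ] rv [0. 0. 0.] n 0.3
shift [-1.45  1.18  0.  ] rv [0. 0. 0.] n 0.4
shift [-1.78  1.61  0.  ] rv [0. 0. 0.] n 0.5
shift [-2.07  2.06  0.  ] rv [0. 0. 0.] n 0.6
```

Step along the arc and watch the force.

servo_tool --commands '[[[255, -0.25, 0.15, 0, 0, 0, 0], [255, -0.65, 0.45, 0, 0, 0, 0], [255, -1.1, 0.8, 0, 0, 0, 0], [255, -1.1, 0.8, 0, 0, 0, 0]]]'

```text
time: 49.1
tool_pos: [414.9, 204.0, 70.6]
tcp_rot: [-82.4, 89.8, -164.2]
ft_force: [-1.2, 6.8, -13.7]
finger_gap: 27.9
```

servo_tool --commands '[[[255, -0.2, 0.2, 0, 0, 0, 0], [255, -0.35, 0.4, 0, 0, 0, 0], [255, -0.35, 0.4, 0, 0, 0, 0]]]'

```text
time: 49.4
tool_pos: [417.2, 204.4, 73.2]
tcp_rot: [-84.8, 89.6, -166.6]
ft_force: [-7.1, 6.4, -10.0]
finger_gap: 28.0
```

servo_tool --commands '[[[255, -0.2, 0.2, 0, 0, 0, 0], [255, -0.35, 0.45, 0, 0, 0, 0], [255, -0.35, 0.45, 0, 0, 0, 0]]]'

```text
time: 49.7
tool_pos: [422.2, 204.9, 77.0]
tcp_rot: [-82.3, 89.7, -164.1]
ft_force: [-5.4, 6.1, -10.0]
finger_gap: 28.2
```

```bash
python3 look.py 28;python3 - <<'E'
from g import *
p,q,s=cur();print(Rc.inv().apply(p-C)+[0,0,19])
p=np.load('pics/s28.npz')['p'];cv2.imwrite('pics/s28_g.png',cv2.resize(p[120:190,195:265],None,fx=8,fy=8,interpolation=cv2.INTER_CUBIC)[:,:,::-1])
E
```

```text
t 49.7 tcp [422.2 204.9  77. ] x [-0.01 -0.   -1.  ] z [ 0.14 -0.99  0.  ] F [ -5.4   6.1 -10. ] gap 28.2 q [ 20.  -5. 115.   0.  71. 101.]
[-125.8053992     1.90423781   96.04067245]
```

View pics/s28_g.png

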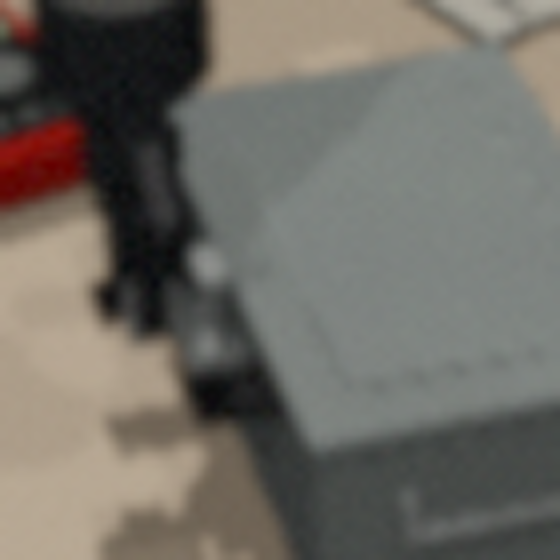

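servo_tool --commands '[[[255, -0.1, 0.15, 0, 0, 0, 0], [255, -0.2, 0.3, 0, 0, 0, 0], [255, -0.2, 0.3, 0, 0, 0, 0]]]'

```text
time: 50.1
tool_pos: [424.2, 205.4, 78.5]
tcp_rot: [-84.9, 89.5, -166.6]
ft_force: [-7.7, 5.8, -9.6]
finger_gap: 27.9
```

servo_tool --commands '[[[255, -0.1, 0.15, 0, 0, 0, 0], [255, -0.2, 0.3, 0, 0, 0, 0], [255, -0.2, 0.3, 0, 0, 0, 0]]]'

```text
time: 50.4
tool_pos: [427.1, 205.8, 80.3]
tcp_rot: [-84.0, 89.5, -165.8]
ft_force: [-7.5, 5.7, -11.9]
finger_gap: 27.6
```

```bash
python3 - <<'E'
from g import *
p,q,s=cur();print(Rc.inv().apply(p-C)+[0,0,19])
E
```

```text
[-120.87308893    2.04709458   99.31041523]
```

servo_tool --commands '[[[255, -0.1, 0.15, 0, 0, 0, 0], [255, -0.2, 0.3, 0, 0, 0, 0], [255, -0.2, 0.3, 0, 0, 0, 0]]]'

```text
time: 50.7
tool_pos: [430.7, 206.2, 82.5]
tcp_rot: [-83.7, 89.6, -165.5]
ft_force: [-6.6, 5.1, -12.0]
finger_gap: 27.9
```

```bash
python3 look.py 29;python3 - <<'E'
from g import *
p,q,s=cur();print(Rc.inv().apply(p-C)+[0,0,19])
p=np.load('pics/s29.npz')['p'];cv2.imwrite('pics/s29_g.png',cv2.resize(p[120:190,195:265],None,fx=8,fy=8,interpolation=cv2.INTER_CUBIC)[:,:,::-1])
E
```

```text
t 50.7 tcp [430.7 206.2  82.5] x [-0.01 -0.   -1.  ] z [ 0.14 -0.99  0.  ] F [ -6.6   5.1 -12. ] gap 27.9 q [ 19.  -4. 113.   0.  71. 101.]
[-117.24159218    1.97749276  101.56405761]
```

View pics/s29_g.png

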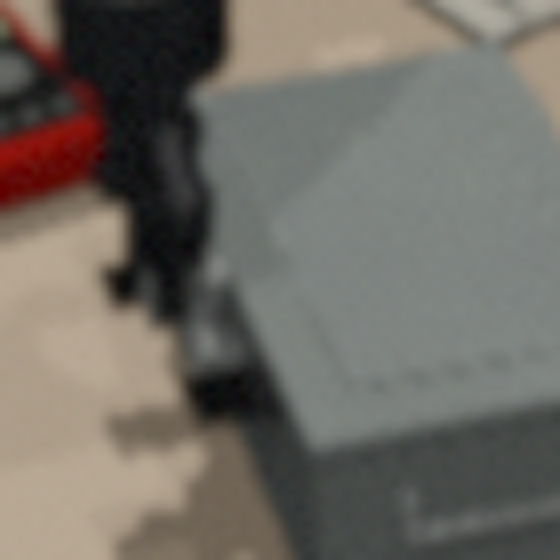

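servo_tool --commands '[[[0, 0, 0, 0, 0, 0, 0], [0, 0, 0, 0, 0, 0, 0], [0, 0, 0, 0, 0, 0, 0], [0, 0, 0, 0, 0, 0, 0], [0, -5, 0, 0, 0, 0, 0], [0, -10, 0, 0, 0, 0, 0], [0, -15, 0, 5, 0, 0, 0], [0, -18, 0, 10, 0, 0, 0]]]'

```text
time: 51.6
tool_pos: [446.0, 130.7, 253.1]
tcp_rot: [76.7, 89.6, -4.9]
ft_force: [1.8, 0.0, 0.4]
finger_gap: 85.3
```

servo_tool --commands '[[[0, 0, 0, 5, 0, 0, 0], [0, 0, 0, 10, 0, 0, 0], [0, 0, 0, 15, 0, 0, 0], [0, 0, 0, 18, 0, 0, 0], [0, 0, 0, 18, 0, 0, 0]]]'

```text
time: 52.1
tool_pos: [471.2, -51.4, 250.2]
tcp_rot: [34.9, 89.8, -47.1]
ft_force: [0.0, 0.7, 0.9]
finger_gap: 85.4
```

```bash
python3 look.py 30; python3 tab.py 30; python3 - <<'E'
from g import *
for f in('t30',):
    z=np.load(f'pics/{f}.npz');W=pts('top',z['d']);c=Rc.inv().apply((W-C).reshape(-1,3)).reshape(W.shape)
    L=(abs(c[...,0])<78)&(abs(c[...,1]-40)<80)&(c[...,2]>85)&(c[...,2]<130)
    k=c[L];A=np.c_[k[:,0],k[:,1],np.ones(len(k))];s=np.linalg.lstsq(A,k[:,2],rcond=None)[0];print(f,s,len(k))
E
```

```text
t 52.1 tcp [471.2 -51.4 250.2] x [ 0. -0. -1.] z [ 0.14 -0.99  0.  ] F [0.  0.7 0.9] gap 85.4 q [-12. -13. 103.  -0.  90.  70.]
top t30 tab 30 [-125.5    1.2   99.2] [-135.5   -9.1   92. ] [-116.1   11.9  105.5]
top t30 lipL 32 [-110.1   83.9   96.9] [-120.    74.4   92.4] [-100.2   95.7  104.6]
top t30 lipR 34 [-110.3  -84.4   96.7] [-120.9  -94.3   88.9] [-100.1  -73.1  103.1]
side s30 tab 20 [-124.6   -2.2   99. ] [-135.   -11.1   95.8] [-114.7    9.9  102.9]
side s30 lipL 22 [-111.1   84.5   95.8] [-123.5   73.6   92.5] [-100.2   94.6   99.2]
side s30 lipR 28 [-110.4  -83.    95.2] [-121.8  -96.8   89.1] [-100.5  -73.5   98. ]
top top0 tab 32 [-121.7   -0.   102.8] [-131.5  -10.7   97.6] [-111.9   11.9  111.1]
top top0 lipL 33 [-110.3   84.1   97.5] [-119.9   74.1   93.1] [-100.2   95.7  102.1]
top top0 lipR 35 [-110.8  -84.5   97.6] [-122.5  -94.3   90.9] [-100.1  -73.8  105.8]
side side0 tab 19 [-120.8   -1.2  101.1] [-131.3  -11.2   96.6] [-111.3   10.4  104.1]
side side0 lipL 21 [-113.2   86.3   95.6] [-122.2   75.4   93.9] [-100.    95.3   99.1]
side side0 lipR 30 [-110.9  -83.1   94.9] [-121.7  -95.3   91.9] [-101.7  -73.6   98.2]
t30 [ 3.46218103e-04 -5.66907888e-03  1.00487492e+02] 1703
```

View pics/s30_g.png

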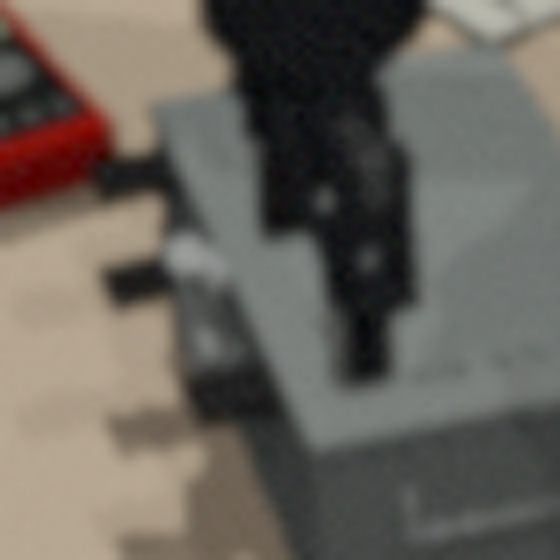

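View pics/t30_g.png

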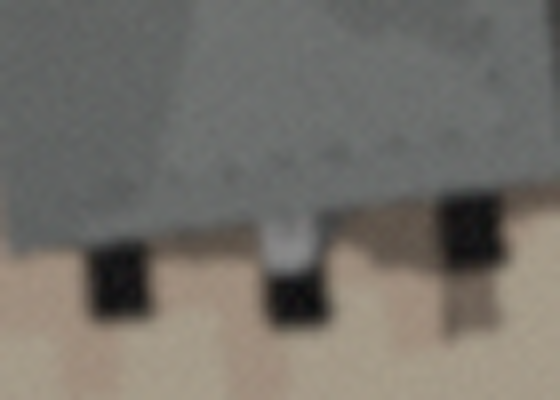

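```bash
python3 - <<'E'
from g import *
j=Rc.apply([0,1,0])
deltas([(case([-172,0,165]),DN,j),(case([-172,0,78]),DN,j)])
E
```

```text
shift [  8.46  -5.91 -25.56] rv [-0.1  0.1 -0.1] n 5.5
shift [ 17.16  -5.93 -25.58] rv [-0.1  0.1 -0.1] n 6.3
```

servo_tool --commands '[[[255, 0, -3, -5, 0, 0, 0], [255, 0, -6, -10, 0, 0, 0], [255, 3, -6, -15, 0, 0, 0], [255, 7, -6, -20, 0, 0, 0], [255, 8.5, -6, -25, 0, 0, 0], [255, 8.5, -6, -25.6, 0, 0, 0], [255, 12, -6, -25.6, 0, 0, 0], [255, 17, -6, -25.6, 0, 0, 0]]]'

```text
time: 53.0
tool_pos: [376.6, 200.6, 81.1]
tcp_rot: [91.2, 89.5, 9.7]
ft_force: [0.9, -0.1, -1.0]
finger_gap: 0.0
```

servo_tool --commands '[[[255, 0, 0, 0, 0, 0, 0], [255, 0, 0, 0, 0, 0, 0]]]'

```text
time: 53.2
tool_pos: [374.1, 197.4, 79.4]
tcp_rot: [-20.4, 89.9, -102.1]
ft_force: [0.8, 0.1, 1.2]
finger_gap: 0.1
```

```bash
python3 - <<'E'
from g import *
j=Rc.apply([0,1,0]);p,q,s=cur();st();print(Rc.inv().apply(p-C))
deltas([(case([-154,0,78]),DN,j),(case([-151,0,82]),DN,j),(case([-147,0,86]),DN,j)])
E
```

```text
t 53.2 tcp [374.1 197.4  79.4] x [-0. -0. -1.] z [ 0.14 -0.99  0.  ] F [0.8 0.1 1.2] gap 0.1 q [ 21. -13. 122.  -0.  72. 103.]
[-174.49541388    1.33737283   79.42697803]
shift [0.14 2.05 0.14] rv [0.1 0.1 0. ] n 0.4
shift [-0.26  2.35  0.14] rv [0.1 0.1 0. ] n 0.5
shift [-0.66  2.75  0.14] rv [0.1 0.1 0. ] n 0.6
```

servo_tool --commands '[[[255, 0.1, 1, 0.1, 0, 0, 0], [255, 0.1, 2.0, 0.1, 0, 0, 0], [255, -0.1, 2.2, 0.1, 0, 0, 0], [255, -0.4, 2.45, 0.1, 0, 0, 0], [255, -0.7, 2.75, 0.1, 0, 0, 0], [255, -0.7, 2.75, 0.1, 0, 0, 0]]]'

```text
time: 53.8
tool_pos: [400.3, 199.2, 85.1]
tcp_rot: [-63.4, 89.7, -145.3]
ft_force: [-9.3, -1.4, -1.6]
finger_gap: 0.1
```

```bash
python3 - <<'E'
from g import *
p,q,s=cur();st();print(Rc.inv().apply(p-C))
p,d=snap('side','s31');cv2.imwrite('pics/s31_g.png',cv2.resize(p[120:190,195:265],None,fx=8,fy=8,interpolation=cv2.INTER_CUBIC)[:,:,::-1])
E
```

```text
t 53.8 tcp [400.3 199.2  85.1] x [-0. -0. -1.] z [ 0.14 -0.99  0.  ] F [-9.3 -1.4 -1.6] gap 0.1 q [ 20.  -9. 118.  -0.  72. 102.]
[-148.35850289   -0.64726442   85.07734481]
```

View pics/s31_g.png

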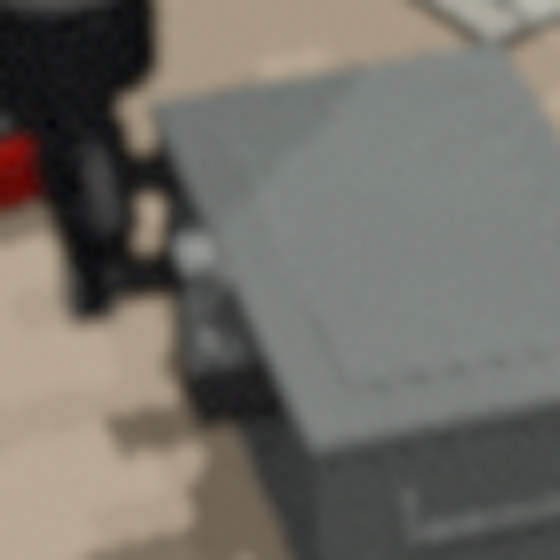

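servo_tool --commands '[[[255, -0.2, 0.2, 0, 0, 0, 0], [255, -0.3, 0.4, 0, 0, 0, 0], [255, -0.3, 0.4, 0, 0, 0, 0]]]'

```text
time: 54.15
tool_pos: [400.7, 199.1, 85.9]
tcp_rot: [-76.0, 89.3, -157.8]
ft_force: [-19.0, -1.8, -3.3]
finger_gap: 0.1
```

servo_tool --commands '[[[255, -0.1, -1.5, 0, 0, 0, 0], [255, 0, -4, 0, 0, 0, 0], [255, -5, -4, 0, 0, 0, 0], [255, -10, -4, 4, 0, 0, 0], [255, -14, -4, 9, 0, 0, 0], [255, -14, -4, 14, 0, 0, 0], [255, -14, -4, 19, 0, 0, 0], [255, -14, -4, 24, 0, 0, 0]]]'

```text
time: 54.95
tool_pos: [398.8, -22.3, 231.5]
tcp_rot: [62.1, 89.6, -19.6]
ft_force: [1.2, 0.6, -0.4]
finger_gap: 0.3
```

servo_tool --commands '[[[255, 0, 0, 5, 0, 0, 0], [255, 0, 0, 5, 0, 0, 0]]]'

```text
time: 55.15
tool_pos: [405.4, -75.7, 230.3]
tcp_rot: [33.5, 89.7, -48.8]
ft_force: [-0.8, 0.4, -0.1]
finger_gap: -0.2
```

```bash
python3 look.py 32; python3 tab.py 32|grep tab;  python3 - <<'E'
from g import *
for f in('t32',):
    z=np.load(f'pics/{f}.npz');W=pts('top',z['d']);c=Rc.inv().apply((W-C).reshape(-1,3)).reshape(W.shape)
    L=(abs(c[...,0])<78)&(abs(c[...,1]-40)<80)&(c[...,2]>85)&(c[...,2]<130)
    k=c[L];A=np.c_[k[:,0],k[:,1],np.ones(len(k))];s=np.linalg.lstsq(A,k[:,2],rcond=None)[0];print(f,s,len(k))
E
```

```text
t 55.1 tcp [405.4 -75.7 230.3] x [ 0. -0. -1.] z [ 0.13 -0.99  0.  ] F [-0.8  0.4 -0.1] gap -0.2 q [-18. -23. 113.  -0.  90.  65.]
top t32 tab 33 [-122.    -0.2  102.9] [-131.5  -10.1   95.8] [-111.9   11.8  111.6]
top top0 tab 32 [-121.7   -0.   102.8] [-131.5  -10.7   97.6] [-111.9   11.9  111.1]
side side0 tab 19 [-120.8   -1.2  101.1] [-131.3  -11.2   96.6] [-111.3   10.4  104.1]
t32 [-1.65371980e-03 -9.21736876e-04  1.00255234e+02] 1701
```

View pics/s32_g.png

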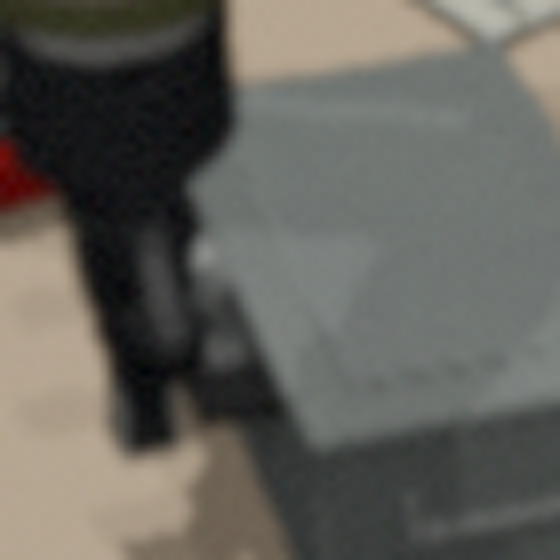

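View pics/t32_g.png

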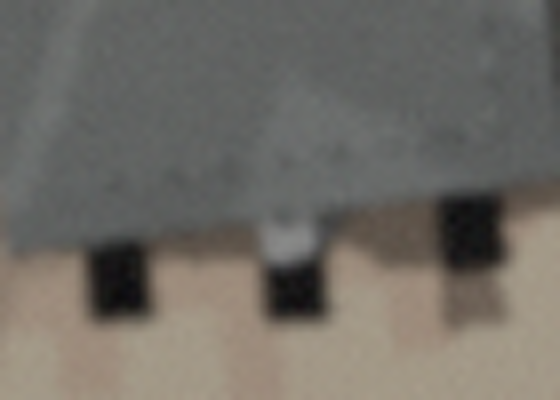

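View pics/s32z.png

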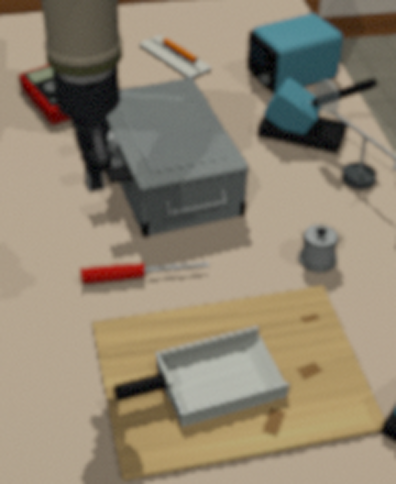

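View pics/t32z.png

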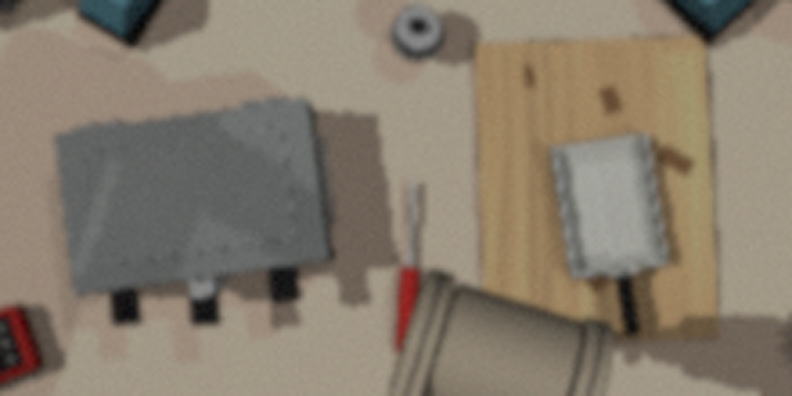

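```bash
python3 - <<'E'
from g import *
z=np.load('pics/t32.npz');W=pts('top',z['d'])
k=W[192:220,311:330].reshape(-1,3);k=k[~np.isnan(k[:,2])];A=np.c_[k[:,:2]-k[:,:2].mean(0),np.ones(len(k))]
print('tray floor plane',np.linalg.lstsq(A,k[:,2],rcond=None)[0])
print(r.hand_in())
E
```

```text
tray floor plane [ 1.02511762e-02 -1.19367897e-02  1.47909895e+01]
the job is handed in; nothing more can be done
None
```

The job is done and handed in at about 55 s of the 210 s allowed. All five relays present in this run (three in the tray, two on the board) are in the parts case, with the lid shut and the latch home.

**Order of work:** I swung the latch out and opened the lid to about 1.66 rad. I then poured the tray into the case, stood it back on the board, and put the two board relays straight into the case. After that I shut the lid and swung the latch home.

**Last checks:**
- **Relays:** a depth picture taken just before closing showed five relays inside the case. The board is clear.
- **Lid:** its top is level to within measuring noise, the same as at the start.
- **Latch:** the tab sits where it started (case x −122.0 mm now, −121.7 mm before; height 102.9 and 102.8 mm).
- **Tray:** empty and lying flat on the board (floor tilt about 0.01, floor about 15 mm above the bench). It was knocked about 3–4 cm at some point while the robot was away from it, but it is still fully on the board.
- **Bystanders:** I never touched them on purpose. I only glanced at them in the last pictures and did not measure them.

**What went wrong and was mended:**
- **Latch opening:** the first push slipped off the tab, so the latch swung out only to about 0.6 rad. That was still clear of the lid.
- **Lid closing:** the lip slipped from the fingers. I finished by pressing the lip down until it met the stop.
- **Latch closing:** the first three tries stopped 0.1–0.2 rad short. In between I pressed the lid down again, and a final diagonal push seated the latch.
- **Forces:** the highest wrist force I read was about 71 N, under the 120 N limit. It came from fingertip contact on the latch tab. The readings only show the end of each move.

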